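# Demagnetise the ground V-blocks

## Robot

A 6-joint arm with a two-finger parallel gripper is mounted at the origin on the work surface. World frame = base frame: x ahead of the robot, y to its left, z up, the work surface at z = 0. Lengths are in mm, angles in degrees, forces in N, time in s.
With the tool pointing down it reaches from about 350 to 850 mm from the base axis. Payload 8.1 kg.
Tool frame: the origin (TCP) lies midway between the tips of the shut fingers; the grasp point (between the pads) lies 19 mm behind it; x points along the fingers, z is the direction in which the jaws open and shut, and the axes are right-handed (so a half turn about x gives the same grasp; the last joint's range is limited). The gripper opens to 85 mm and grips with 20 to 120 N. Pads are 22 mm wide; open, the fingers measure 114 mm over their backs; the gripper's body (76 mm by 85 mm) begins 54 mm behind the grasp point. The pads swing forward as they close: fully open they stand 13 mm farther back than shut.
Start: joints at [70.623, 7.471, 85.268, -0, 87.261, -4.893], TCP at [150.047, 580.94, 231.292] pointing down, gripper open.
Joint ranges: [-169.43, 169.43], [-51.17, 129.36], [1.28, 143.12], [-76.62, 256.62], [0, 156.53], [-152.29, 152.29]. Speed limits (degrees/s): [136.94, 136.94, 159.86, 180, 180, 180].

## Interface

Orientations are given as [roll, pitch, yaw] about the fixed x, y, z axes, in that order (R = Rz(yaw) Ry(pitch) Rx(roll)).
In Python, from bench import r gives the robot as it stands. The module is installed in compiled form; this text tells all that it offers.
- The arm moves only by the tool servo_tool, never from a script. Its argument "commands" is a list that holds one entry, the list of rows, each a list of 7 numbers: the closure in counts, from 0 (fully open) to 255 (shut), then the shift along the tool's x, y, z in cm, then the turn, a rotation vector about the tool's x, y, z in degrees. A call has 1 to 8 rows; each row is the pose to reach, as a shift and turn from the pose commanded when the call began, along the tool's axes at that moment; what a row does not reach only later rows make up. A row lasts 1/10 s, in which the tool goes at most 50 mm and 8.59 degrees, less where a joint would pass 70% of its speed; a pose out of reach is approached as far as the arm can. A call with a gripper value outside its range is refused whole. The fingers move at their own pace and stop on an object; "force" is the grip in N (left out, the last holds). Time passes only in rows, so rows that repeat a pose let the fingers close. It gives the time, the measured TCP pose, the force and the opening at its end, in the units of the state.
- r.sense(): the state, without advancing time (a new reading comes with each control period).
- r.snapshot(name): name is "scene" or "top" or "wrist"; returns (picture, depth): 384x512x3 uint8, red, green, blue; 384x512 float32, mm along the optical axis (not along the pixel's ray), 0 where there is no reading.
- r.calibration(name): a dict with "fx", "fy", "cx", "cy" (pixels), "pose" (4x4, takes a point from camera to world coordinates). Camera axes: x right, y down, z forward; pixel columns grow to the right and rows downward; lengths in mm; the calibration is good to about 2 mm. A picture is of the moment at which its call begins: read the wrist's pose just before it. calibration takes no time and is no camera call; for the wrist camera it gives the pose at the moment of the call.
- r.hand_in(): hands the job in, once; it reports no verdict.
The state is a dict: "time": time; "joint_pos": joint angles; "qd": joint speeds; "joint_efforts": joint torques, N m; "tool_pos": TCP position; "tcp_rot": TCP orientation; "ft_force": force on the tool from outside, world axes, zero at the start; "wrist_torque": the same for the moment, N m; "finger_gap": finger opening in mm.
Only numpy, scipy, OpenCV 4.12 (cv2) and the standard library are available. Lean on these libraries where they do the work, as an engineer would, in place of code of your own. Each camera call takes 0.05 s, during which the arm holds its last target.

## Task

Get the ground V-blocks demagnetised: lay every V-block that is on the bench inside the rim of the tray, none on top of another, then slide the loaded tray nose first into the demagnetiser until it is fully home against the stop. Only with the tray home, press the keys on its top one at a time in this order: the small key nearest the mouth, the small key farthest from the mouth, then the large start key in the middle. Last, draw the tray back until all of it is out of the tunnel, flat on the bench with every V-block in it, and leave the other things on the bench where they are.

Things in the scene. Friction and masses are not known exactly. Their poses are not given: they have to be found in the camera images.
- tray: loose aluminium tray, 280 mm long x 150 mm wide, 0.28 kg. Origin: underside, centre of the loading area. +x points to its nose, the end that enters the tunnel first. Loading area: x -81 to +81 mm, y -71 to +71 mm, floor 4 mm thick; the rim round it is 4 mm thick, its top 12 mm above the bench. Behind it an apron (x -85 to -195 mm) carries the handle and stays outside the tunnel
- tray_nose (a point): middle of the tray's nose edge, underside: x +85 mm in the tray frame
- tray_handle (a point): middle of the tray's handle: steel cross bar 100 mm long along the tray's y, 10 mm wide along its x, 40 to 54 mm above the bench (this point at 47 mm), on two 10 mm posts at y +-45 mm; x -180 mm in the tray frame. Pinch it from above at its middle to slide the tray over the bench
- demag: fixed grey bench-top demagnetiser, 240 mm deep (x) x 250 mm wide (y) x 130 mm high. Origin: underside centre; +x points into the tunnel. The tunnel is open at the mouth face (x -120 mm), 158 mm wide (y +-79 mm), 60 mm high and ends at a stop wall at x +50 mm; its floor is the bench itself
- mouth (a point): middle of the tunnel mouth, on the bench. Two steel guide lips 16 mm high flare out from the sides of the mouth to 42 mm in front of it, where they are about 184 mm apart inside
- stop (a point): middle of the foot of the tunnel's stop wall, x +50 mm in the demag frame. With the tray fully home its nose touches here, its rear rim is level with the mouth face and its handle stands 95 mm in front of the mouth
- vblock1: steel V-block, 46 mm long (x) x 28 mm wide (y) x 28 mm high (z), V groove along x in its top, about 0.15 kg; origin at its centre. None if it is absent this time
- vblock2: steel V-block, 46 mm long (x) x 28 mm wide (y) x 28 mm high (z), V groove along x in its top, about 0.15 kg; origin at its centre. None if it is absent this time
- vblock3: steel V-block, 46 mm long (x) x 28 mm wide (y) x 28 mm high (z), V groove along x in its top, about 0.15 kg; origin at its centre. None if it is absent this time
- vblock4: steel V-block, 46 mm long (x) x 28 mm wide (y) x 28 mm high (z), V groove along x in its top, about 0.15 kg; origin at its centre. None if it is absent this time
- vblock5: steel V-block, 46 mm long (x) x 28 mm wide (y) x 28 mm high (z), V groove along x in its top, about 0.15 kg; origin at its centre. None if it is absent this time
- key_mouth (a joint): small round key (22 mm across) on top of the demagnetiser, the one nearest the mouth; spring key, 0 up, 0.006 m fully down, which takes 4 N; counts as pressed beyond 0.004 m; springs back
- key_mouth_top (a point): middle of the top face of that key, x -75 mm, y 0 in the demag frame; moves with the key
- key_deep (a joint): small round key (22 mm across) on top of the demagnetiser, the one farthest from the mouth; spring key, 0 up, 0.006 m fully down, which takes 4 N; counts as pressed beyond 0.004 m; springs back
- key_deep_top (a point): middle of the top face of that key, x 75 mm, y 0 in the demag frame; moves with the key
- key_mid (a joint): large round start key (38 mm across) on top of the demagnetiser, between the small ones; spring key, 0 up, 0.006 m fully down, which takes 4 N; counts as pressed beyond 0.004 m; springs back
- key_mid_top (a point): middle of the top face of that key, x 0 mm, y 0 in the demag frame; moves with the key
- flap_wheel: bystander: brown flap wheel, 56 mm across, 26 mm high; leave it alone
- scraper: bystander: screwdriver-like scraper lying on the bench; leave it alone
- brush: bystander: hand brush lying on the bench; leave it alone
- oil: bystander: white oil jar, 52 mm across, 110 mm high; leave it alone
- hexnut: bystander: dark hexagon nut, about 30 mm across, 16 mm high; leave it alone
- disc: bystander: steel disc, 60 mm across, 12 mm high; leave it alone
- pot: bystander: metal tin, 70 mm across, 70 mm high; leave it alone
Things that resemble listed ones, but are neither listed nor needed, are in the scene too. Leave any yellow look-alike of the vblock5 alone. Leave any green look-alike of the vblock3 alone.

How it is judged:
By the outcome, as a careful person would: the job done as asked, in the order asked, and still so for the second after the job is handed in, with the robot touching nothing.
Of vblock1, vblock2, vblock3, vblock4, vblock5 only 3 to 5 are there at a start; the rules pass over those that are not, and their reading is None.
At some moment in a run one of vblock1, vblock2, vblock3, vblock4, vblock5 may be knocked a few centimetres aside while the robot is not near it.
Once in a run the grip may slacken for a moment while it holds something.
It also fails if it takes over 208 s, if anything falls off the work surface, if the arm or the gripper's body presses on something with over 40 N, if the wrist force passes 120 N, or if a joint passes its speed limit or range.

## Working session

There is one attempt and no reset: what is moved stays moved. The work goes in short steps, Python scripts to look and compute and a tool call to move; the robot and the scene stay as the last step left them, time stands still between calls to the robot, and variables do not carry over. Pictures are saved under pics/ and viewed, and the job is handed in when it is done.

Besides the shell and the picture viewer there is one more tool, called after "Request:" by a JSON object that holds its "api" and its "payload". servo_tool: Moves the arm, as the interface text tells. Its arguments: {"type":"object","properties":{"commands":{"type":"array","items":{"type":"array","items":{"type":"array","items":{"type":"number"}}}},"force":{"type":"number"}},"required":["commands"]}

```bash
ls; mkdir -p pics
cat > h.py <<'E'
from bench import r
import numpy as np, cv2
def snap(name,fn=None):
    p,d=r.snapshot(name); c=r.calibration(name)
    if fn: cv2.imwrite('pics/'+fn,p[:,:,::-1])
    return p,d,c
def ray(c,u,v,z=0.):
    T=np.array(c['pose']); dd=T[:3,:3]@np.array([(u-c['cx'])/c['fx'],(v-c['cy'])/c['fy'],1.]); o=T[:3,3]
    return o+dd*(z-o[2])/dd[2]
def cloud(d,c):
    T=np.array(c['pose']); v,u=np.mgrid[:d.shape[0],:d.shape[1]]
    P=np.stack([(u-c['cx'])/c['fx']*d,(v-c['cy'])/c['fy']*d,d],-1)
    return P@T[:3,:3].T+T[:3,3]
E
python3 - <<'E'
from h import *
print(r.sense())
for n in ['scene','top','wrist']:
    p,d,c=snap(n,n+'0.png'); print(n,c['fx'],np.round(c['pose'],3).tolist(),(d>0).mean())
    np.savez('/tmp/'+n+'0.npz',p=p,d=d)
E
```

```text
pics
{'time': 0.0, 'joint_pos': array([ 7.06219602e+01,  7.51460260e+00,  8.53295227e+01,  7.73555063e-04,
        8.72626657e+01, -4.89339690e+00]), 'qd': array([ 0.00469098, -0.02174186,  0.01451028, -0.08158887,  0.10107578,
        0.04343646]), 'joint_efforts': array([ 7.34500336e-04, -5.69395924e+01, -5.00552237e+01, -5.13634916e-05,
        1.44062773e-02, -2.08222849e-05]), 'tool_pos': array([149.86393037, 580.40771727, 230.24738235]), 'tcp_rot': array([ 174.69209169,   89.89320618, -109.79258885]), 'ft_force': array([-0.06579349, -0.45785234, -0.15885252]), 'wrist_torque': array([0.01381753, 0.00447648, 0.04475367]), 'finger_gap': 85.31414434108574}
scene 464.4501618692182 [[-0.532, 0.687, -0.495, 1158.835], [0.847, 0.441, -0.298, 373.351], [0.013, -0.578, -0.816, 1045.565], [0.0, 0.0, 0.0, 1.0]] 0.9960886637369791
top 395.11686681514743 [[-0.027, -0.979, 0.202, 387.591], [-1.0, 0.028, 0.002, 49.458], [-0.007, -0.202, -0.979, 1105.855], [0.0, 0.0, 0.0, 1.0]] 0.9958852132161459
wrist 311.70498004095646 [[0.251, 0.928, 0.276, 79.854], [0.968, -0.24, -0.072, 599.285], [-0.0, 0.285, -0.958, 373.17], [0.0, 0.0, 0.0, 1.0]] 0.9957733154296875
```

View pics/scene0.png

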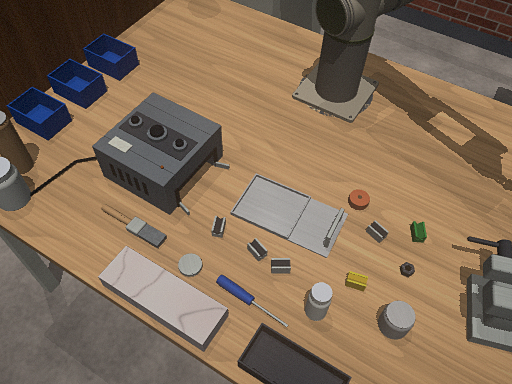

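View pics/top0.png

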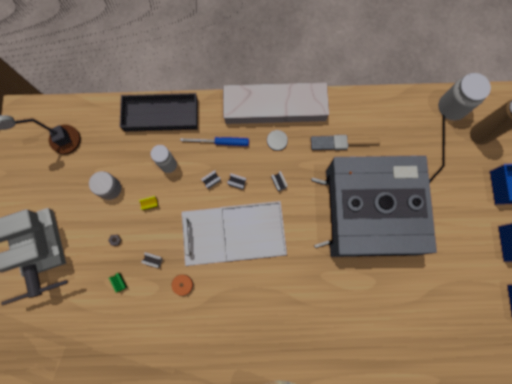

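View pics/wrist0.png

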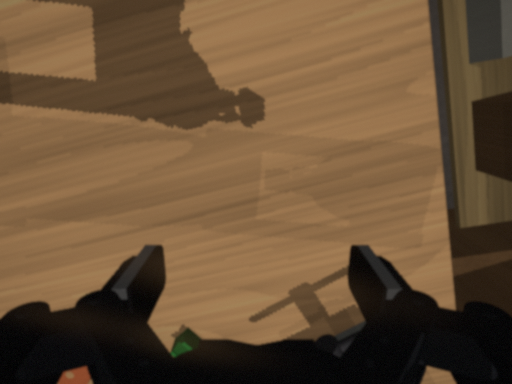

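Scene/top: grey V-blocks in top view at (211,180), (237,182), (279,182), (152,261). The yellow (149,203) and green (118,283) look-alikes stay put. Tray centre is near (235,235), and the demagnetiser near (382,205) with its mouth facing left.

```bash
cat >> h.py <<'E'
def blobs(P,p,lo=14,hi=34,xr=(350,900),yr=(-250,600),amin=25):
    m=((P[...,2]>lo)&(P[...,2]<hi)&(P[...,0]>xr[0])&(P[...,0]<xr[1])&(P[...,1]>yr[0])&(P[...,1]<yr[1])).astype(np.uint8)
    n,l,s,_=cv2.connectedComponentsWithStats(m,connectivity=8)
    out=[]
    for i in range(1,n):
        if s[i,4]<amin: continue
        k=l==i; q=P[k]; zt=np.percentile(q[:,2],90)
        t=q[q[:,2]>zt-6][:,:2].astype(np.float32)
        (cx,cy),(w,h),a=cv2.minAreaRect(t); 
        if w<h: w,h,a=h,w,a+90
        out.append((cx,cy,zt,w,h,(a+90)%180-90,s[i,4],p[k].mean(0).round(),np.argwhere(k).mean(0).round()[::-1]))
    return out
E
python3 - <<'E'
from h import *
for n in ['top','scene']:
    z=np.load(f'/tmp/{n}0.npz'); c=r.calibration(n); P=cloud(z['d'],c)
    print(n); 
    b=(P[...,2]<8)&(P[...,0]>350)&(P[...,0]<750)&(abs(P[...,1])<300); print('bench z',np.median(P[b][:,2]))
    for o in blobs(P,z['p']): print([round(float(x),1) for x in o[:7]],o[7],o[8])
    # demag top
    m=(P[...,2]>120)&(P[...,2]<136)&(P[...,0]>300)&(P[...,0]<900)&(P[...,1]<100)
    print('demag',cv2.minAreaRect(P[m][:,:2].astype(np.float32)), np.median(P[m][:,2]))
    m=(P[...,2]>3)&(P[...,2]<14)&(P[...,0]>400)&(P[...,0]<600)&(P[...,1]>0)&(P[...,1]<340)
    np.save(f'/tmp/tray_{n}.npy',P)
    n_,l,s,_=cv2.connectedComponentsWithStats(m.astype(np.uint8)); i=1+s[1:,4].argmax(); print('tray',cv2.minAreaRect(P[l==i][:,:2].astype(np.float32)),s[i])
    m=(P[...,2]>40)&(P[...,2]<60)&(P[...,0]>400)&(P[...,0]<650)&(P[...,1]>150)&(P[...,1]<370)
    if m.any(): print('handle',cv2.minAreaRect(P[m][:,:2].astype(np.float32)),m.sum())
    m=(P[...,2]>10)&(P[...,2]<20)&(P[...,0]>350)&(P[...,0]<700)&(P[...,1]>-20)&(P[...,1]<100)
    s_=cv2.resize(z['p'][150:310,90:350] if n=='top' else z['p'][150:310,150:450],None,fx=2.6,fy=2.6,interpolation=cv2.INTER_CUBIC)
    cv2.imwrite(f'pics/crop_{n}.png',s_[:,:,::-1])
E
```

```text
top
bench z 1.5337034068090816
[865.8, 429.0, 32.8, 63.7, 2.9, 0.4, 51.0] [23. 22. 24.] [123. 114.]
[822.3, 321.8, 32.4, 220.0, 25.9, -83.5, 216.0] [30. 27. 28.] [161. 127.]
[837.1, -17.7, 32.1, 295.8, 3.8, -90.0, 273.0] [66. 60. 60.] [276. 119.]
[799.2, 581.4, 25.7, 81.2, 33.8, -7.3, 269.0] [69. 41. 25.] [ 71. 138.]
[767.2, -183.3, 21.9, 133.2, 42.1, 89.2, 530.0] [118. 114. 111.] [332. 141.]
[776.2, 132.9, 27.3, 136.0, 22.6, 88.5, 347.0] [ 60.  79. 121.] [225. 140.]
[761.0, -15.6, 15.9, 34.8, 12.3, 87.1, 25.0] [159. 159. 158.] [276. 145.]
[702.1, 289.0, 32.4, 48.8, 18.8, -56.4, 47.0] [80. 73. 68.] [170. 167.]
[664.3, 172.9, 29.6, 45.6, 29.5, -57.4, 178.0] [102.  97.  98.] [211. 179.]
[653.7, -19.4, 29.7, 45.9, 28.0, 23.2, 174.0] [99. 95. 93.] [279. 181.]
[657.2, 100.6, 29.8, 45.3, 27.8, 69.0, 178.0] [100.  95.  97.] [237. 180.]
[650.5, -145.1, 27.3, 25.0, 9.4, 78.4, 41.0] [116. 108. 100.] [320. 180.]
[640.9, 441.0, 32.8, 58.4, 17.2, -22.6, 65.0] [67. 60. 56.] [115. 191.]
[602.0, 348.9, 30.1, 46.8, 28.9, -75.7, 190.0] [143. 127.  11.] [148. 202.]
[474.0, 597.8, 32.7, 75.4, 23.9, 17.4
[... 1799 characters left out ...]
 6.0, 86.2, 54.0] [156. 158. 153.] [268. 312.]
[733.1, 301.5, 32.1, 46.8, 16.2, -75.4, 71.0] [96. 91. 85.] [314. 314.]
[867.9, 131.1, 32.0, 55.3, 1.3, -0.0, 54.0] [78. 71. 68.] [220. 324.]
[671.7, 459.7, 31.6, 67.3, 29.3, 78.2, 120.0] [78. 71. 65.] [388. 330.]
[828.4, 308.9, 32.2, 224.4, 70.1, -70.7, 340.0] [48. 40. 34.] [298. 352.]
demag ((619.2335815429688, -611.2252197265625), (923.14697265625, 498.4266357421875), 80.97223663330078) 129.54619295335795
tray ((512.3394165039062, 127.83924865722656), (164.7392578125, 256.743408203125), 0.768721878528595) [ 238  178  102   79 2670]
handle ((503.5202331542969, 236.74644470214844), (99.80284881591797, 10.124509811401367), 4.034632682800293) 155
```

```bash
ls pics
```

```text
crop_scene.png
crop_top.png
scene0.png
top0.png
wrist0.png
```

View pics/crop_top.png

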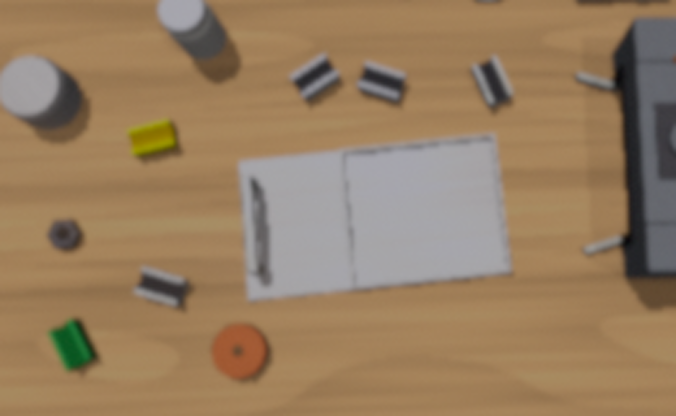

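View pics/crop_scene.png

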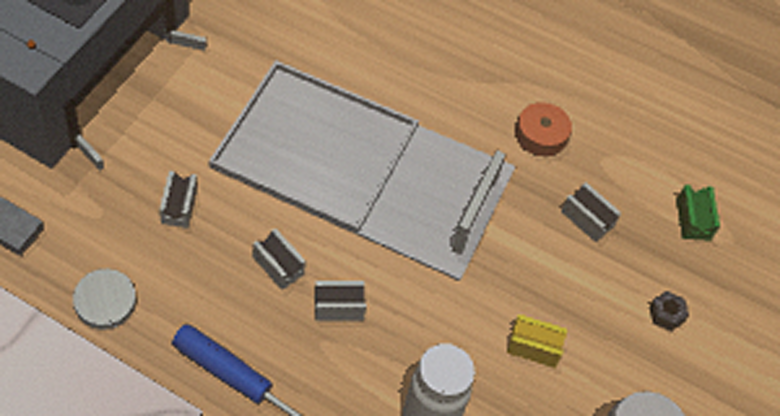

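Candidates: the grey blocks A (211,180), B (237,182), C (279,182) and D (152,261) match the description. Yellow (149,203) and green (118,283) are excluded, and the crop confirms it. Next I'll measure the demagnetiser and set up a move helper.

```bash
cat >> h.py <<'E'
from scipy.spatial.transform import Rotation as Ro
def Rtool(s=None):
    s=s or r.sense(); return Ro.from_euler('xyz',s['tcp_rot'],degrees=True)
def go(x,y,z,jaw=None):
    """deltas (cm, deg rotvec) tool frame to reach TCP pos, x down, jaw axis yaw (mod 180)"""
    s=r.sense(); R=Rtool(s); M=R.as_matrix(); sh=M.T@(np.array([x,y,z])-s['tool_pos'])/10
    rv=np.zeros(3)
    if jaw is None: cand=[np.degrees(np.arctan2(M[1,2],M[0,2]))]
    else: cand=[jaw,jaw+180]
    best=None
    for j in cand:
        zz=np.array([np.cos(np.radians(j)),np.sin(np.radians(j)),0]); xx=np.array([0,0,-1.]); T=np.stack([xx,np.cross(zz,xx),zz],1)
        v=(R.inv()*Ro.from_matrix(T)).as_rotvec(degrees=True)
        q6=s['joint_pos'][5]+v[0]
        print('jaw',round(j,1),'shift cm',sh.round(2),'dist',round(np.linalg.norm(sh)*10),'rot',v.round(2),'q6~',round(q6,0))
    print('tcp',s['tool_pos'].round(1),'jawyaw',round(np.degrees(np.arctan2(M[1,2],M[0,2])),1),'gap',round(s['finger_gap'],1),'F',s['ft_force'].round(1),'t',round(s['time'],2))
E
python3 - <<'E'
from h import *
for n in ['top','scene']:
    z=np.load(f'/tmp/{n}0.npz'); c=r.calibration(n); P=cloud(z['d'],c)
    m=(P[...,2]>124)&(P[...,2]<150)&(P[...,0]>400)&(P[...,0]<720)&(P[...,1]<-120)&(P[...,1]>-460)
    t=m&(P[...,2]<133.5)
    print(n,'demag',cv2.minAreaRect(P[m][:,:2].astype(np.float32)),np.percentile(P[m][:,2],[1,10,50,90,99]))
    for lo in (133.5,):
        mm=(m&(P[...,2]>lo)).astype(np.uint8); k,l,s,ct=cv2.connectedComponentsWithStats(mm)
        for i in range(1,k):
            if s[i,4]>8: print('  key',P[l==i].mean(0).round(1),s[i,4],ct[i].round())
    g=cv2.cvtColor(z['p'],cv2.COLOR_RGB2GRAY)
    cr=g[140:270,310:450] if n=='top' else g[80:220,80:250]
    cv2.imwrite(f'pics/dem_{n}.png',cv2.resize(cr,None,fx=4,fy=4,interpolation=cv2.INTER_CUBIC))
go(300,450,250,0)
E
```

```text
top demag ((562.547607421875, -272.644775390625), (240.70570373535156, 250.8972625732422), 89.38416290283203) [126.31682258 128.35446659 131.01239423 134.15537377 144.49829428]
  key [ 651.3 -349.5  135.2] 9 [411. 167.]
  key [ 647.7 -359.4  134.7] 9 [415. 168.]
  key [ 596.8 -172.5  134.1] 10 [343. 190.]
  key [ 562.1 -349.2  139.7] 184 [416. 201.]
  key [ 563.1 -196.9  139. ] 227 [354. 203.]
  key [ 592.  -258.   134.3] 11 [377. 191.]
  key [ 589.7 -306.6  134.8] 10 [397. 191.]
  key [ 558.  -266.   140.8] 274 [383. 204.]
  key [ 550.5 -314.4  134.3] 9 [401. 207.]
  key [ 535.6 -316.9  134.4] 30 [403. 212.]
  key [ 532.9 -353.6  134. ] 9 [418. 213.]
  key [ 531.2 -338.9  134.3] 11 [412. 214.]
scene demag ((561.0209350585938, -273.3843078613281), (243.65060424804688, 253.0367431640625), 89.31575775146484) [124.93685803 127.0725656  129.83414731 133.29894512 147.00097858]
  key [ 562.5 -345.3  140.8] 119 [136. 122.]
  key [ 568.2 -266.2  141.8] 180 [157. 135.]
  key [ 566.3 -194.8  140.9] 110 [180. 146.]
jaw 0 shift cm [ -1.94 -17.8   -8.89] dist 200 rot [ 7.552e+01 -7.000e-02  5.000e-02] q6~ 71.0
jaw 180 shift cm [ -1.94 -17.8   -8.89] dist 200 rot [-1.0448e+02 -5.0000e-02 -8.0000e-02] q6~ -109.0
tcp [149.9 580.5 230.5] jawyaw 75.5 gap 85.1 F [ 0.4 -0.4  0.4] t 0.15
```

View pics/dem_top.png

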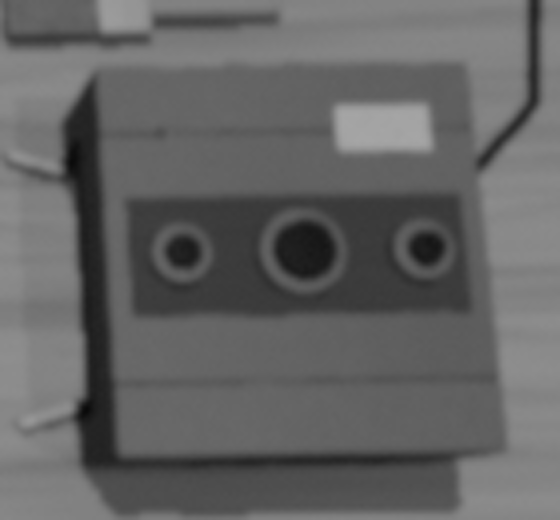

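Run:
```python
from h import *
def two(a,b):
    A=[];B=[]
    for n,(u,v) in (('top',a),('scene',b)):
        c=r.calibration(n);T=np.array(c['pose']);d=T[:3,:3]@np.array([(u-c['cx'])/c['fx'],(v-c['cy'])/c['fy'],1]);d/=np.linalg.norm(d);M=np.eye(3)-np.outer(d,d);A.append(M);B.append(M@T[:3,3])
    x=np.linalg.solve(A[0]+A[1],B[0]+B[1]); return x
# dark key centroids
for n,cs in (('top',[(355.5,203),(385.8,202.5),(416,202)]),('scene',[(180,144),(157,131),(135,120)])):
    z=np.load(f'/tmp/{n}0.npz'); c=r.calibration(n);P=cloud(z['d'],c)
    for u,v in cs:
        g=z['p'].min(2).astype(int); u0,v0=int(u),int(v)
        w=g[v0-6:v0+7,u0-6:u0+7]; m=w<45
        uu=np.mgrid[v0-6:v0+7,u0-6:u0+7]; vc,uc=(uu[0][m].mean(),uu[1][m].mean()) if m.any() else (v,u)
        print(n,uc.round(1),vc.round(1),m.sum(),'ray146',ray(c,uc,vc,146).round(1),'z',P[v0-3:v0+4,u0-3:u0+4,2].mean().round(1),P[v0-12:v0+13,u0-12:u0+13,2].max().round(1))
```

```text
top 355.4 202.4 39 ray146 [ 562.  -197.9  146. ] z 151.1 1105.9
top 385.5 202.0 143 ray146 [ 561.1 -271.9  146. ] z 152.6 1105.9
top 416.3 201.7 45 ray146 [ 559.5 -347.8  146. ] z 150.8 1105.9
scene 179.3 143.1 61 ray146 [ 563.  -197.6  146. ] z 147.9 1045.6
scene 156.7 130.5 136 ray146 [ 559.8 -274.3  146. ] z 151.2 1045.6
scene 134.9 119.9 59 ray146 [ 560.9 -347.5  146. ] z 166.3 1045.6
```

View pics/dem_scene.png

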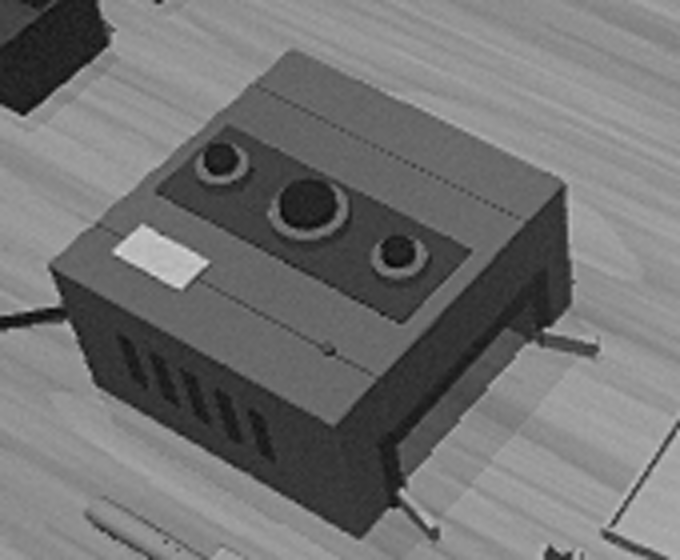

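```bash
python3 -c "
from h import *
go(443.7,334.6,110,-18)"
```

```text
jaw -18 shift cm [ 12.06 -34.6  -16.45] dist 402 rot [ 9.352e+01 -7.000e-02  6.000e-02] q6~ 89.0
jaw 162 shift cm [ 12.06 -34.6  -16.45] dist 402 rot [-8.648e+01 -6.000e-02 -7.000e-02] q6~ -91.0
tcp [149.9 580.5 230.5] jawyaw 75.5 gap 85.1 F [ 0.4 -0.4  0.4] t 0.15
```

Request:
{"api": "servo_tool", "payload": {"commands": [[[0, 12, -34.6, -16.5, 93.5, 0, 0], [0, 12, -34.6, -16.5, 93.5, 0, 0], [0, 12, -34.6, -16.5, 93.5, 0, 0], [0, 12, -34.6, -16.5, 93.5, 0, 0], [0, 12, -34.6, -16.5, 93.5, 0, 0], [0, 12, -34.6, -16.5, 93.5, 0, 0], [0, 12, -34.6, -16.5, 93.5, 0, 0], [0, 12, -34.6, -16.5, 93.5, 0, 0]]], "force": 40}}

```text
time: 0.95
tool_pos: [443.7, 334.1, 111.1]
tcp_rot: [145.4, 90.0, 151.8]
ft_force: [1.1, 1.0, -0.3]
finger_gap: 85.5
```

```bash
python3 -c "
from h import *
go(443.7,334.6,110,-18)"
```

```text
jaw -18 shift cm [0.11 0.05 0.01] dist 1 rot [24.41 -0.   -0.  ] q6~ 50.0
jaw 162 shift cm [0.11 0.05 0.01] dist 1 rot [-155.59    0.     -0.  ] q6~ -130.0
tcp [443.7 334.1 111.1] jawyaw 6.4 gap 85.5 F [ 1.1  1.  -0.3] t 0.95
```

Request:
{"api": "servo_tool", "payload": {"commands": [[[0, 0.1, 0, 0, 24.4, 0, 0], [0, 0.1, 0, 0, 24.4, 0, 0], [0, 0.1, 0, 0, 24.4, 0, 0], [0, 0.1, 0, 0, 24.4, 0, 0]]]}}

```text
time: 1.35
tool_pos: [442.5, 335.3, 110.4]
tcp_rot: [-133.4, 90.0, -151.2]
ft_force: [1.0, -0.9, 0.7]
finger_gap: 85.5
```

Run:
```python
from h import *
p,d,c=snap('wrist','w1.png'); P=cloud(d,c)
for o in blobs(P,p,16,33): print([round(float(x),1) for x in o[:7]],o[7],o[8])
go(443.7,334.6,3,-18)
```

```text
[500.1, 440.6, 17.5, 33.3, 30.0, -84.9, 1237.0] [62. 59. 59.] [290.  31.]
[384.7, 424.5, 28.5, 46.4, 28.6, 28.5, 2949.0] [28. 86. 38.] [142. 106.]
[600.1, 347.9, 28.5, 46.9, 29.3, -76.5, 3209.0] [131. 112.  21.] [460. 118.]
[442.5, 334.0, 28.4, 46.5, 28.0, 72.1, 2155.0] [80. 78. 75.] [257. 198.]
[544.4, 242.2, 31.5, 14.4, 7.8, 47.7, 231.0] [59. 59. 57.] [410. 264.]
[376.4, 251.6, 25.7, 55.9, 52.8, -89.9, 2809.0] [95. 52. 31.] [212. 305.]
[458.5, 236.3, 31.5, 12.6, 6.1, -31.8, 158.0] [75. 71. 65.] [308. 298.]
jaw -18 shift cm [10.75 -0.04  0.16] dist 107 rot [ 0.51 -0.02  0.03] q6~ 50.0
jaw 162 shift cm [10.75 -0.04  0.16] dist 107 rot [-1.7949e+02 -5.0000e-02 -4.0000e-02] q6~ -130.0
tcp [442.4 335.5 110.5] jawyaw -17.5 gap 85.2 F [ 0.2 -0.2  0.8] t 1.4
```

View pics/w1.png

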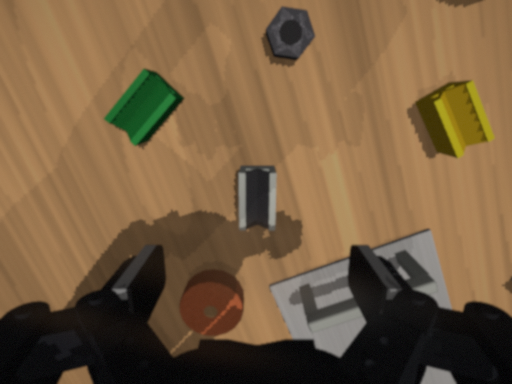

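Request:
{"api": "servo_tool", "payload": {"commands": [[[0, 4, -0.14, 0.05, 0, 0, 0], [0, 8, -0.14, 0.05, 0, 0, 0], [0, 10.6, -0.14, 0.05, 0, 0, 0], [0, 10.6, -0.14, 0.05, 0, 0, 0], [200, 10.6, -0.14, 0.05, 0, 0, 0], [220, 10.6, -0.14, 0.05, 0, 0, 0], [220, 10.6, -0.14, 0.05, 0, 0, 0], [220, 10.6, -0.14, 0.05, 0, 0, 0]]], "force": 50}}

```text
time: 2.2
tool_pos: [443.7, 334.9, 6.5]
tcp_rot: [50.0, 89.8, 32.4]
ft_force: [-0.8, -1.2, -0.6]
finger_gap: 28.1
```

```bash
python3 -c "
from h import *
go(483.4,95.2,100,4.2)"
```

```text
jaw 4.2 shift cm [ -9.38 -21.63  11.05] dist 260 rot [-21.81   0.13  -0.1 ] q6~ 28.0
jaw 184.2 shift cm [ -9.38 -21.63  11.05] dist 260 rot [ 1.5819e+02 -1.4000e-01 -1.8000e-01] q6~ 208.0
tcp [443.7 334.9   6.5] jawyaw -17.6 gap 28.1 F [-0.8 -1.2 -0.6] t 2.2
```

Request:
{"api": "servo_tool", "payload": {"commands": [[[220, -4, 0, 0, 0, 0, 0], [220, -8.5, 0, 0, 0, 0, 0], [220, -9.4, -3, 1.5, -3, 0, 0], [220, -9.4, -7.5, 3.7, -8, 0, 0], [220, -9.4, -12, 6, -14, 0, 0], [220, -9.4, -16.5, 8.3, -20, 0, 0], [220, -9.4, -20, 10, -21.8, 0.1, -0.1], [220, -9.4, -21.6, 11.1, -21.8, 0.1, -0.1]]]}}

```text
time: 3.0
tool_pos: [483.2, 91.5, 99.5]
tcp_rot: [-117.3, 89.9, -113.2]
ft_force: [-0.2, 0.2, -1.8]
finger_gap: 26.9
```

```bash
python3 -c "
from h import *
go(483.4,95.2,11.5,4.2)"
```

```text
jaw 4.2 shift cm [8.8  0.38 0.06] dist 88 rot [-0.09 -0.07  0.13] q6~ 1.0
jaw 184.2 shift cm [8.8  0.38 0.06] dist 88 rot [1.7991e+02 2.0000e-01 1.1000e-01] q6~ 181.0
tcp [483.2  91.5  99.5] jawyaw 4.1 gap 26.9 F [-0.2  0.2 -1.8] t 3.0
```

Request:
{"api": "servo_tool", "payload": {"commands": [[[220, 3, 0, 0, 0, 0, 0], [220, 6.5, 0, 0, 0, 0, 0], [220, 6.5, 0, 0, 0, 0, 0], [220, 6.5, 0, 0, 0, 0, 0]]]}}

```text
time: 3.4
tool_pos: [482.2, 94.6, 33.9]
tcp_rot: [-159.2, 89.8, -155.0]
ft_force: [0.2, -0.0, -1.0]
finger_gap: 26.9
```

```bash
python3 -c "
from h import *
go(483.4,95.2,11.5,4.2)"
```

```text
jaw 4.2 shift cm [2.24 0.06 0.13] dist 22 rot [-0.03 -0.21  0.08] q6~ 1.0
jaw 184.2 shift cm [2.24 0.06 0.13] dist 22 rot [1.7997e+02 1.3000e-01 3.3000e-01] q6~ 181.0
tcp [482.2  94.6  33.9] jawyaw 4.2 gap 26.9 F [ 0.2 -0.  -1. ] t 3.4
```

Request:
{"api": "servo_tool", "payload": {"commands": [[[220, 1.5, 0.06, 0.13, 0, 0, 0], [220, 2.2, 0.06, 0.13, 0, 0, 0], [220, 2.2, 0.06, 0.13, 0, 0, 0], [220, 2.2, 0.06, 0.13, 0, 0, 0], [130, 2.2, 0.06, 0.13, 0, 0, 0], [130, 2.2, 0.06, 0.13, 0, 0, 0], [130, 2.2, 0.06, 0.13, 0, 0, 0]]]}}

```text
time: 4.1
tool_pos: [484.5, 95.3, 12.4]
tcp_rot: [-125.2, 89.9, -121.1]
ft_force: [0.5, 0.2, -0.1]
finger_gap: 42.0
```

```bash
python3 -c "
from h import *
go(664,172,110,33.5)"
```

```text
jaw 33.5 shift cm [-9.79  6.33 18.45] dist 218 rot [-29.34  -0.08   0.06] q6~ -28.0
jaw 213.5 shift cm [-9.79  6.33 18.45] dist 218 rot [1.5066e+02 9.0000e-02 1.0000e-01] q6~ 152.0
tcp [484.5  95.3  12.4] jawyaw 4.2 gap 42.0 F [ 0.5  0.2 -0.1] t 4.1
```

Request:
{"api": "servo_tool", "payload": {"commands": [[[130, -4, 0, 0, 0, 0, 0], [130, -8, 0.5, 1, 0, 0, 0], [0, -9.8, 2, 5.5, -6, 0, 0], [0, -9.8, 3.5, 10, -14, 0, 0], [0, -9.8, 5.3, 14.5, -22, 0, 0], [0, -9.8, 6.3, 18.5, -29.3, 0, 0], [0, -9.8, 6.3, 18.5, -29.3, 0, 0], [0, -9.8, 6.3, 18.5, -29.3, 0, 0]]]}}

```text
time: 4.9
tool_pos: [664.0, 171.8, 107.8]
tcp_rot: [172.3, 89.7, -154.3]
ft_force: [-0.8, -0.3, -0.1]
finger_gap: 85.2
```

```bash
cat >> h.py <<'E'
def wlook(fn,lo=15,hi=34):
    p,d,c=snap('wrist',fn); P=cloud(d,c)
    for o in blobs(P,p,lo,hi,amin=150): print([round(float(x),1) for x in o[:7]],o[7],o[8])
E
python3 - <<'E'
from h import *
wlook('w2.png')
go(664,172,4.5,33.5)
E
```

```text
[550.2, 238.2, 32.1, 11.4, 5.0, 64.8, 165.0] [63. 63. 61.] [169.  27.]
[701.1, 285.6, 32.3, 48.4, 16.8, -52.2, 689.0] [65. 63. 59.] [386.  95.]
[494.3, 94.9, 32.4, 46.7, 10.3, -85.4, 1474.0] [72. 72. 69.] [ 11. 154.]
[662.6, 170.9, 29.1, 46.4, 28.0, -57.5, 2237.0] [64. 62. 59.] [255. 197.]
[819.8, 246.5, 32.0, 72.0, 3.5, -89.6, 1830.0] [17. 16. 16.] [478. 225.]
[783.6, 222.7, 17.4, 74.9, 6.9, 85.5, 603.0] [134. 131. 122.] [416. 222.]
[655.4, 98.4, 29.0, 47.3, 28.9, 69.9, 2105.0] [90. 84. 78.] [200. 263.]
[774.3, 113.2, 26.4, 72.4, 21.7, 85.6, 1882.0] [ 35.  54. 105.] [325. 314.]
jaw 33.5 shift cm [1.041e+01 1.000e-02 1.000e-01] dist 104 rot [-0.1  -0.22 -0.02] q6~ -23.0
jaw 213.5 shift cm [1.041e+01 1.000e-02 1.000e-01] dist 104 rot [ 1.799e+02 -3.000e-02  3.500e-01] q6~ 157.0
tcp [663.6 171.5 108.6] jawyaw 33.4 gap 85.3 F [-1.3 -0.6 -0.8] t 4.95
```

View pics/w2.png

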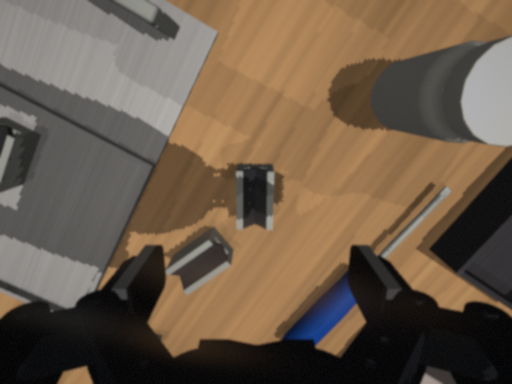

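Request:
{"api": "servo_tool", "payload": {"commands": [[[0, 4, 0, 0, 0, 0, 0], [0, 8, 0, 0, 0, 0, 0], [0, 10.5, 0, 0, 0, 0, 0], [0, 10.5, 0, 0, 0, 0, 0], [200, 10.5, 0, 0, 0, 0, 0], [220, 10.5, 0, 0, 0, 0, 0], [220, 10.5, 0, 0, 0, 0, 0], [220, 10.5, 0, 0, 0, 0, 0]]], "force": 50}}

```text
time: 5.75
tool_pos: [665.2, 171.7, 6.5]
tcp_rot: [-83.7, 89.9, -50.2]
ft_force: [-1.5, -0.4, 0.3]
finger_gap: 28.3
```

```bash
python3 -c "
from h import *
go(543.2,99.6,80,4.2)"
```

```text
jaw 4.2 shift cm [ -7.35   0.7  -14.15] dist 160 rot [29.26  0.03  0.08] q6~ 6.0
jaw 184.2 shift cm [ -7.35   0.7  -14.15] dist 160 rot [-1.5074e+02 -1.1000e-01  4.0000e-02] q6~ -174.0
tcp [665.2 171.7   6.5] jawyaw 33.5 gap 28.3 F [-1.5 -0.4  0.3] t 5.75
```

Request:
{"api": "servo_tool", "payload": {"commands": [[[220, -4, 0, 0, 0, 0, 0], [220, -7.3, 0, -1, 3, 0, 0], [220, -7.3, 0.3, -5, 11, 0, 0], [220, -7.3, 0.5, -9, 19, 0, 0], [220, -7.3, 0.7, -12.5, 27, 0, 0], [220, -7.3, 0.7, -14.2, 29.3, 0, 0], [220, -7.3, 0.7, -14.2, 29.3, 0, 0], [220, -7.3, 0.7, -14.2, 29.3, 0, 0]]]}}

```text
time: 6.55
tool_pos: [542.4, 99.2, 78.4]
tcp_rot: [-109.5, 89.9, -105.3]
ft_force: [0.7, -0.7, -1.7]
finger_gap: 26.7
```

```bash
python3 -c "
from h import *
go(543.2,99.6,11.5,4.2)"
```

```text
jaw 4.2 shift cm [6.69 0.04 0.09] dist 67 rot [-0.   -0.02  0.07] q6~ 1.0
jaw 184.2 shift cm [6.69 0.04 0.09] dist 67 rot [1.8e+02 1.1e-01 4.0e-02] q6~ 181.0
tcp [542.4  99.2  78.4] jawyaw 4.2 gap 26.7 F [ 0.7 -0.7 -1.7] t 6.55
```

Request:
{"api": "servo_tool", "payload": {"commands": [[[220, 3, 0, 0, 0, 0, 0], [220, 6, 0, 0, 0, 0, 0], [220, 6.6, 0, 0, 0, 0, 0], [220, 6.6, 0, 0, 0, 0, 0], [220, 6.6, 0, 0, 0, 0, 0], [130, 6.6, 0, 0, 0, 0, 0], [130, 6.6, 0, 0, 0, 0, 0], [130, 6.6, 0, 0, 0, 0, 0]]]}}

```text
time: 7.35
tool_pos: [542.2, 99.1, 12.2]
tcp_rot: [-128.3, 89.9, -124.2]
ft_force: [-0.2, 0.1, 0.4]
finger_gap: 42.3
```

```bash
python3 -c "
from h import *
go(656,98.8,110,-20)"
```

```text
jaw -20 shift cm [-9.79 -0.88 11.34] dist 150 rot [24.17 -0.04  0.09] q6~ 25.0
jaw 160 shift cm [-9.79 -0.88 11.34] dist 150 rot [-1.5583e+02 -1.3000e-01 -6.0000e-02] q6~ -155.0
tcp [542.2  99.1  12.2] jawyaw 4.2 gap 42.3 F [-0.2  0.1  0.4] t 7.35
```

Request:
{"api": "servo_tool", "payload": {"commands": [[[130, -4, 0, 0, 0, 0, 0], [130, -8, -0.1, 1, 0, 0, 0], [0, -9.8, -0.4, 4, 8, 0, 0], [0, -9.8, -0.7, 8, 16, 0, 0], [0, -9.8, -0.9, 11.3, 24, 0, 0], [0, -9.8, -0.9, 11.3, 24.2, 0, 0], [0, -9.8, -0.9, 11.3, 24.2, 0, 0]]]}}

```text
time: 8.05
tool_pos: [655.2, 98.3, 108.8]
tcp_rot: [-133.4, 89.8, -153.4]
ft_force: [0.3, -0.6, 0.4]
finger_gap: 85.3
```

Run:
```python
from h import *
wlook('w3.png')
go(656,98.8,4,-20)
```

```text
[775.5, 111.4, 25.8, 99.5, 23.3, 85.9, 5097.0] [ 33.  61. 113.] [404. 116.]
[548.9, 237.1, 32.3, 13.8, 8.1, 51.7, 394.0] [56. 56. 53.] [40. 66.]
[834.3, 75.8, 31.3, 112.3, 12.6, 84.1, 2946.0] [54. 50. 47.] [500. 144.]
[655.5, 98.9, 28.5, 46.4, 27.8, 70.8, 2200.0] [87. 85. 82.] [258. 196.]
[542.4, 104.3, 32.3, 39.1, 29.2, -86.0, 2068.0] [69. 68. 66.] [119. 236.]
[484.3, 94.1, 32.2, 46.1, 31.3, -85.3, 2656.0] [62. 62. 60.] [ 64. 270.]
[651.8, -21.3, 28.2, 45.9, 29.5, 22.3, 1794.0] [76. 72. 68.] [301. 319.]
[758.0, -129.8, 18.1, 28.9, 18.8, -18.0, 385.0] [79. 81. 82.] [439. 376.]
jaw -20 shift cm [10.5   0.11  0.15] dist 105 rot [ 0.05 -0.14  0.14] q6~ 24.0
jaw 160 shift cm [10.5   0.11  0.15] dist 105 rot [-179.95   -0.23   -0.22] q6~ -156.0
tcp [654.6  98.4 109. ] jawyaw -20.0 gap 85.0 F [ 0.1 -0.   0.7] t 8.1
```

View pics/w3.png

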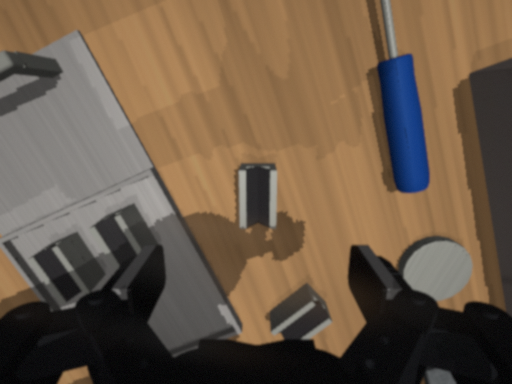

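Request:
{"api": "servo_tool", "payload": {"commands": [[[0, 4, 0.05, 0.1, 0, 0, 0], [0, 8, 0.05, 0.1, 0, 0, 0], [0, 10.5, 0.05, 0.1, 0, 0, 0], [0, 10.5, 0.05, 0.1, 0, 0, 0], [200, 10.5, 0.05, 0.1, 0, 0, 0], [220, 10.5, 0.05, 0.1, 0, 0, 0], [220, 10.5, 0.05, 0.1, 0, 0, 0], [220, 10.5, 0.05, 0.1, 0, 0, 0]]]}}

```text
time: 8.9
tool_pos: [657.4, 98.5, 6.5]
tcp_rot: [-31.5, 89.9, -51.5]
ft_force: [0.4, -0.1, -0.4]
finger_gap: 28.1
```

```bash
python3 -c "
from h import *
go(549,19.8,80,4.2)"
```

```text
jaw 4.2 shift cm [ -7.35 -11.12  -7.48] dist 153 rot [-24.23   0.07   0.07] q6~ -0.0
jaw 184.2 shift cm [ -7.35 -11.12  -7.48] dist 153 rot [ 1.5577e+02  9.0000e-02 -9.0000e-02] q6~ 180.0
tcp [657.4  98.5   6.5] jawyaw -20.0 gap 28.1 F [ 0.4 -0.1 -0.4] t 8.9
```

Request:
{"api": "servo_tool", "payload": {"commands": [[[220, -4, 0, 0, 0, 0, 0], [220, -7.3, -0.8, -0.5, -3, 0, 0], [220, -7.3, -4, -2.7, -9, 0, 0], [220, -7.3, -7.3, -4.9, -15, 0, 0], [220, -7.3, -10, -6.7, -21, 0, 0], [220, -7.3, -11.1, -7.5, -24.2, 0, 0], [220, -7.3, -11.1, -7.5, -24.2, 0, 0], [220, -7.3, -11.1, -7.5, -24.2, 0, 0]]]}}

```text
time: 9.7
tool_pos: [548.5, 20.0, 78.5]
tcp_rot: [-106.5, 89.9, -102.5]
ft_force: [0.9, -0.4, -2.7]
finger_gap: 27.1
```

```bash
python3 -c "
from h import *
go(549,19.8,11.5,4.2)"
```

```text
jaw 4.2 shift cm [ 6.7  -0.01  0.06] dist 67 rot [-0.16 -0.02  0.08] q6~ -7.0
jaw 184.2 shift cm [ 6.7  -0.01  0.06] dist 67 rot [1.7984e+02 1.2000e-01 4.0000e-02] q6~ 173.0
tcp [548.5  20.   78.5] jawyaw 4.0 gap 27.1 F [ 0.9 -0.4 -2.7] t 9.7
```

Request:
{"api": "servo_tool", "payload": {"commands": [[[220, 3, 0, 0, 0, 0, 0], [220, 6, 0, 0, 0, 0, 0], [220, 6.6, 0, 0, 0, 0, 0], [220, 6.6, 0, 0, 0, 0, 0], [220, 6.6, 0, 0, 0, 0, 0], [130, 6.6, 0, 0, 0, 0, 0], [130, 6.6, 0, 0, 0, 0, 0], [130, 6.6, 0, 0, 0, 0, 0]]]}}

```text
time: 10.5
tool_pos: [548.1, 19.9, 12.2]
tcp_rot: [-129.4, 89.9, -125.2]
ft_force: [-0.2, -0.8, 0.3]
finger_gap: 42.0
```

```bash
python3 -c "
from h import *
go(652.5,-20.5,110,-67.5)"
```

```text
jaw -67.5 shift cm [-9.78 -4.8  10.11] dist 149 rot [ 7.166e+01 -1.000e-02  1.200e-01] q6~ 64.0
jaw 112.5 shift cm [-9.78 -4.8  10.11] dist 149 rot [-1.0834e+02 -1.3000e-01 -1.0000e-02] q6~ -116.0
tcp [548.1  19.9  12.2] jawyaw 4.2 gap 42.0 F [-0.2 -0.8  0.3] t 10.5
```

Request:
{"api": "servo_tool", "payload": {"commands": [[[130, -4, 0, 0, 0, 0, 0], [130, -8, 0, 0, 8, 0, 0], [0, -9.8, -1, 2, 16, 0, 0], [0, -9.8, -2, 4, 24, 0, 0], [0, -9.8, -3, 6, 32, 0, 0], [0, -9.8, -4, 8, 40, 0, 0], [0, -9.8, -4.8, 10.1, 48, 0, 0], [0, -9.8, -4.8, 10.1, 56, 0, 0]]]}}

```text
time: 11.3
tool_pos: [654.0, -21.7, 109.8]
tcp_rot: [-48.5, 89.9, -100.7]
ft_force: [-0.4, 0.5, 0.2]
finger_gap: 85.3
```

```bash
python3 -c "
from h import *
go(652.5,-20.5,110,-67.5)"
```

```text
jaw -67.5 shift cm [-0.02 -0.05 -0.19] dist 2 rot [15.27  0.09  0.07] q6~ 61.0
jaw 112.5 shift cm [-0.02 -0.05 -0.19] dist 2 rot [-1.6473e+02 -1.1000e-01  1.2000e-01] q6~ -119.0
tcp [654.  -21.7 109.8] jawyaw -52.2 gap 85.3 F [-0.4  0.5  0.2] t 11.3
```

Request:
{"api": "servo_tool", "payload": {"commands": [[[0, 0, 0, 0, 8, 0, 0], [0, 0, 0, 0, 15.3, 0, 0], [0, 0, 0, 0, 15.3, 0, 0], [0, 0, 0, 0, 15.3, 0, 0]]]}}

```text
time: 11.7
tool_pos: [652.1, -20.6, 109.8]
tcp_rot: [-71.5, 89.9, -138.4]
ft_force: [-0.5, -0.0, -0.5]
finger_gap: 85.5
```

Run:
```python
from h import *
wlook('w4.png')
go(652.5,-20.5,4,-67.5)
```

```text
[835.4, -115.8, 27.6, 17.8, 1.9, -89.0, 332.0] [50. 45. 43.] [500.   6.]
[765.1, -157.9, 18.2, 78.4, 39.8, 88.7, 4450.0] [86. 88. 88.] [476. 127.]
[652.2, -22.2, 28.3, 46.9, 27.7, 22.3, 2171.0] [86. 84. 81.] [259. 196.]
[679.1, -180.7, 31.7, 86.3, 36.1, -58.8, 1437.0] [49. 49. 48.] [421. 246.]
[543.4, 100.3, 32.2, 46.7, 30.0, -85.7, 2699.0] [70. 69. 67.] [ 69. 259.]
[549.9, 9.4, 32.1, 30.0, 25.6, 3.9, 1251.0] [76. 75. 73.] [177. 291.]
[498.6, 102.6, 28.3, 30.8, 3.4, -83.6, 454.0] [59. 59. 56.] [ 56. 300.]
jaw -67.5 shift cm [10.57  0.07  0.  ] dist 106 rot [0.56 0.04 0.13] q6~ 61.0
jaw 112.5 shift cm [10.57  0.07  0.  ] dist 106 rot [-1.7944e+02 -2.0000e-01  6.0000e-02] q6~ -119.0
tcp [652.  -20.6 109.7] jawyaw -66.9 gap 85.4 F [-0.4 -0.4  0.3] t 11.75
```

View pics/w4.png

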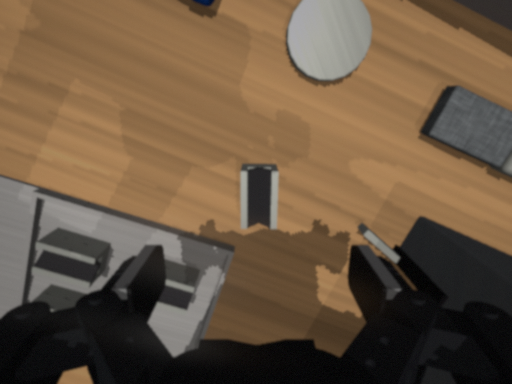

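Request:
{"api": "servo_tool", "payload": {"commands": [[[0, 4, 0, 0.08, 0, 0, 0], [0, 8, 0, 0.08, 0.4, 0, 0], [0, 10.5, 0, 0.08, 0.4, 0, 0], [0, 10.5, 0, 0.08, 0.4, 0, 0], [200, 10.5, 0, 0.08, 0.4, 0, 0], [220, 10.5, 0, 0.08, 0.4, 0, 0], [220, 10.5, 0, 0.08, 0.4, 0, 0], [220, 10.5, 0, 0.08, 0.4, 0, 0]]]}}

```text
time: 12.55
tool_pos: [653.5, -21.6, 6.7]
tcp_rot: [8.0, 89.9, -59.5]
ft_force: [1.0, -3.3, 4.1]
finger_gap: 28.5
```

```bash
python3 -c "
from h import *
go(489.2,15.4,80,4.2)"
```

```text
jaw 4.2 shift cm [ -7.36 -13.77  -9.69] dist 184 rot [-7.172e+01  1.200e-01  6.000e-02] q6~ -10.0
jaw 184.2 shift cm [ -7.36 -13.77  -9.69] dist 184 rot [ 1.0828e+02  7.0000e-02 -1.3000e-01] q6~ 170.0
tcp [653.5 -21.6   6.7] jawyaw -67.5 gap 28.5 F [ 1.  -3.3  4.1] t 12.55
```

Request:
{"api": "servo_tool", "payload": {"commands": [[[220, -4, 0, 0, 0, 0, 0], [220, -7.4, -1, -0.7, -8, 0, 0], [220, -7.4, -4, -2.8, -16, 0, 0], [220, -7.4, -7, -5, -24, 0, 0], [220, -7.4, -10, -7, -32, 0, 0], [220, -7.4, -12.5, -8.8, -40, 0, 0], [220, -7.4, -13.8, -9.7, -48, 0, 0], [220, -7.4, -13.8, -9.7, -56, 0, 0]]]}}

```text
time: 13.35
tool_pos: [485.6, 16.1, 79.0]
tcp_rot: [-140.1, 89.8, -151.3]
ft_force: [0.7, 1.1, -1.1]
finger_gap: 26.8
```

Request:
{"api": "servo_tool", "payload": {"commands": [[[220, 0, 0, 0, -8, 0, 0], [220, 0, 0, 0, -15.7, 0, 0], [220, 0, 0, 0, -15.7, 0, 0], [220, 0, 0, 0, -15.7, 0, 0]]]}}

```text
time: 13.75
tool_pos: [487.9, 15.6, 79.3]
tcp_rot: [-132.1, 89.9, -128.2]
ft_force: [-0.7, -0.0, -0.9]
finger_gap: 27.0
```

```bash
python3 -c "
from h import *
go(489.2,15.4,11.5,4.2)"
```

```text
jaw 4.2 shift cm [ 6.78 -0.01  0.14] dist 68 rot [-0.27 -0.08  0.08] q6~ -8.0
jaw 184.2 shift cm [ 6.78 -0.01  0.14] dist 68 rot [1.7973e+02 1.3000e-01 1.2000e-01] q6~ 172.0
tcp [487.9  15.6  79.3] jawyaw 3.9 gap 27.0 F [-0.7 -0.  -0.9] t 13.75
```

Request:
{"api": "servo_tool", "payload": {"commands": [[[220, 3, 0, 0.1, 0, 0, 0], [220, 6, 0, 0.1, 0, 0, 0], [220, 6.7, 0, 0.1, 0, 0, 0], [220, 6.7, 0, 0.1, 0, 0, 0], [220, 6.7, 0, 0.1, 0, 0, 0], [130, 6.7, 0, 0.1, 0, 0, 0], [130, 6.7, 0, 0.1, 0, 0, 0], [130, 6.7, 0, 0.1, 0, 0, 0]]]}}

```text
time: 14.55
tool_pos: [488.9, 15.5, 12.3]
tcp_rot: [-132.0, 89.9, -127.8]
ft_force: [0.2, -0.0, 0.2]
finger_gap: 42.0
```

```bash
python3 -c "
from h import *
go(500,235,200,94)"
```

```text
jaw 94 shift cm [-18.8   21.78   2.67] dist 289 rot [-8.987e+01 -1.300e-01  1.000e-02] q6~ -98.0
jaw 274 shift cm [-18.8   21.78   2.67] dist 289 rot [9.013e+01 1.000e-02 1.300e-01] q6~ 82.0
tcp [488.9  15.5  12.3] jawyaw 4.1 gap 42.0 F [ 0.2 -0.   0.2] t 14.55
```

Request:
{"api": "servo_tool", "payload": {"commands": [[[130, -4, 0, 0, 0, 0, 0], [130, -8.5, 0, 0, -8, 0, 0], [0, -12, 3, 0.5, -16, 0, 0], [0, -13, 7.5, 1, -24, 0, 0], [0, -14, 12, 1.5, -32, 0, 0], [0, -14, 16, 2, -40, 0, 0], [0, -14, 20, 2.5, -48, 0, 0], [0, -14, 21.8, 2.7, -56, 0, 0]]]}}

```text
time: 15.35
tool_pos: [499.7, 238.4, 152.0]
tcp_rot: [134.9, 89.9, -164.5]
ft_force: [-0.2, -0.8, -0.7]
finger_gap: 85.2
```

Request:
{"api": "servo_tool", "payload": {"commands": [[[0, 0, 0, 0, -8, 0, 0], [0, 0, 0, 0, -16, 0, 0], [0, 0, 0, 0, -24, 0, 0], [0, 0, 0, 0, -32, 0, 0], [0, 0, 0, 0, -34, 0, 0], [0, 0, 0, 0, -34, 0, 0]]]}}

```text
time: 15.95
tool_pos: [499.9, 235.2, 151.7]
tcp_rot: [125.2, 89.9, -140.6]
ft_force: [-0.8, -0.1, -0.3]
finger_gap: 85.2
```

Run:
```python
from h import *
for n in ['wrist','scene','top']:
    p,d,c=snap(n,f'h_{n}.png'); P=cloud(d,c); print(n)
    m=(P[...,2]>43)&(P[...,2]<60)&(P[...,0]>430)&(P[...,0]<580)&(P[...,1]>190)&(P[...,1]<290)
    if n=='wrist': m[230:]=m[230:]
    print('handle',cv2.minAreaRect(P[m][:,:2].astype(np.float32)),m.sum())
    for o in blobs(P,p,xr=(370,720),yr=(-120,460),amin=40 if n!='wrist' else 400): print([round(float(x),1) for x in o[:7]],o[7],o[8])
go(503,237,27,94)
```

```text
wrist
handle ((500.56201171875, 235.515380859375), (98.98574829101562, 9.700559616088867), 4.257863521575928) 1473
[385.6, 251.5, 26.0, 55.1, 31.2, 90.0, 2357.0] [127.  67.  40.] [286.  44.]
[386.7, 421.9, 28.3, 46.0, 24.6, 27.8, 1935.0] [16. 61. 24.] [492.  66.]
[487.7, 25.0, 31.9, 28.3, 26.6, 3.3, 1344.0] [60. 59. 58.] [ 19. 154.]
[484.5, 93.9, 32.2, 46.9, 28.3, -85.5, 2076.0] [70. 69. 67.] [ 97. 155.]
[500.7, 440.1, 17.3, 34.7, 30.7, 31.6, 918.0] [49. 45. 45.] [474. 196.]
[547.3, 22.6, 31.9, 41.9, 28.6, -86.9, 1792.0] [60. 60. 58.] [ 25. 217.]
[541.7, 100.3, 32.2, 47.0, 28.1, -86.2, 1926.0] [72. 71. 68.] [108. 217.]
[603.3, 332.0, 28.4, 29.2, 16.7, 13.7, 481.0] [105.  87.  23.] [343. 290.]
scene
handle ((503.22515869140625, 236.72853088378906), (99.16481018066406, 9.865610122680664), 4.100948810577393) 148
[490.0, 15.3, 31.7, 46.0, 30.1, -85.8, 206.0] [100.  95.  90.] [263. 188.]
[486.1, 94.0, 32.1, 45.4, 31.7, -87.0, 205.0] [99. 96. 91.] [289. 200.]
[387.6, 244.4, 27.6, 35.6, 35.3, -81.6, 142.0] [142.  83.  57.] [355. 200.]
[549.7, 20.1, 31.8, 48.0, 29.8, -86.2, 211.0] [102.  98.
[... 404 characters left out ...]
490234375, 238.45208740234375), (3.104219675064087, 0.0), -97.47557067871094) 2
[550.5, 21.7, 32.8, 44.9, 28.5, -85.1, 171.0] [106. 105. 109.] [266. 217.]
[544.5, 102.2, 32.6, 45.9, 28.4, -86.2, 169.0] [105. 104. 110.] [236. 220.]
[491.2, 16.0, 32.7, 44.3, 28.4, -82.6, 167.0] [104. 103. 107.] [268. 238.]
[486.8, 95.1, 32.8, 44.5, 28.0, -85.2, 164.0] [102. 101. 106.] [239. 241.]
[385.2, 266.5, 29.6, 28.8, 22.2, -1.4, 82.0] [156.  92.  58.] [176. 281.]
jaw 94 shift cm [12.46 -0.34  0.18] dist 125 rot [ 0.08 -0.08 -0.11] q6~ -74.0
jaw 274 shift cm [12.46 -0.34  0.18] dist 125 rot [-1.7992e+02  1.7000e-01 -1.2000e-01] q6~ -254.0
tcp [499.9 235.2 151.6] jawyaw 94.1 gap 85.4 F [0.4 0.5 0.3] t 16.1
```

View pics/h_wrist.png

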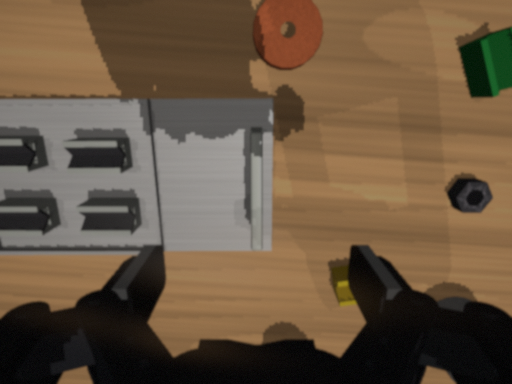

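View pics/h_scene.png

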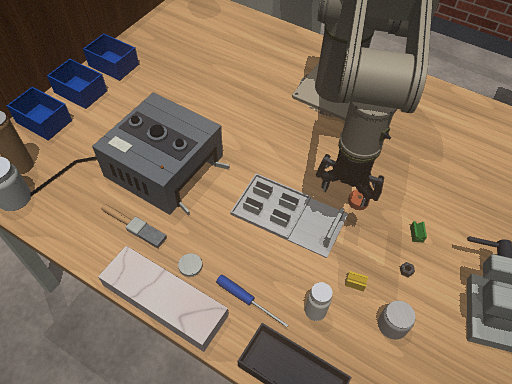

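Request:
{"api": "servo_tool", "payload": {"commands": [[[0, 4, -0.2, 0.1, 0.1, 0, 0], [0, 8.5, -0.2, 0.1, 0.1, 0, 0], [0, 12.4, -0.2, 0.1, 0, 0, 0], [0, 12.4, -0.2, 0.1, 0, 0, 0], [200, 12.4, -0.2, 0.1, 0, 0, 0], [235, 12.4, -0.2, 0.1, 0, 0, 0], [235, 12.4, -0.2, 0.1, 0, 0, 0], [235, 12.4, -0.2, 0.1, 0, 0, 0]]], "force": 80}}

```text
time: 16.9
tool_pos: [503.2, 236.7, 29.8]
tcp_rot: [-104.0, 89.9, -9.8]
ft_force: [-0.2, 0.4, 0.0]
finger_gap: 28.3
```

```bash
python3 -c "
from h import *
go(566.5,200,27,89.35)"
```

```text
jaw 89.3 shift cm [ 0.29 -6.04 -4.12] dist 73 rot [ 4.81 -0.02  0.09] q6~ -69.0
jaw 269.4 shift cm [ 0.29 -6.04 -4.12] dist 73 rot [-1.7519e+02 -1.4000e-01 -3.0000e-02] q6~ -249.0
tcp [503.2 236.7  29.8] jawyaw 94.2 gap 28.3 F [-0.2  0.4  0. ] t 16.9
```

Still closing; wait for it.

Request:
{"api": "servo_tool", "payload": {"commands": [[[235, 0, 0, 0, 0, 0, 0], [235, 0, 0, 0, 0, 0, 0], [235, 0, 0, 0, 0, 0, 0], [235, 0, 0, 0, 0, 0, 0]]]}}

```text
time: 17.3
tool_pos: [502.6, 236.2, 29.0]
tcp_rot: [180.0, 89.9, -85.9]
ft_force: [-0.5, -2.5, 7.3]
finger_gap: 8.5
```

```bash
python3 -c "
from h import *
go(566.5,200,28,89.35)"
```

```text
jaw 89.3 shift cm [ 0.11 -6.11 -4.07] dist 73 rot [ 4.81 -0.07  0.  ] q6~ -69.0
jaw 269.4 shift cm [ 0.11 -6.11 -4.07] dist 73 rot [-1.7519e+02 -0.0000e+00 -1.1000e-01] q6~ -249.0
tcp [502.6 236.2  29. ] jawyaw 94.2 gap 8.5 F [-0.5 -2.5  7.3] t 17.3
```

Request:
{"api": "servo_tool", "payload": {"commands": [[[235, -0.05, -0.3, -0.2, 0.3, 0, 0], [235, -0.05, -1.1, -0.8, 1, 0, 0], [235, -0.05, -2.2, -1.5, 1.8, 0, 0], [235, -0.05, -3.4, -2.3, 2.7, 0, 0], [235, -0.05, -4.6, -3.1, 3.6, 0, 0], [235, -0.05, -5.5, -3.7, 4.3, 0, 0], [235, -0.05, -6, -4, 4.7, 0, 0], [235, -0.05, -6.1, -4.1, 4.8, 0, 0]]]}}

```text
time: 18.1
tool_pos: [565.8, 200.4, 29.0]
tcp_rot: [78.8, 89.9, 168.1]
ft_force: [-6.5, 6.7, 9.7]
finger_gap: 8.5
```

Request:
{"api": "servo_tool", "payload": {"commands": [[[235, 0, 0, 0, 0, 0, 0], [235, 0, 0, 0, 0, 0, 0]]]}}

```text
time: 18.3
tool_pos: [565.8, 200.4, 29.0]
tcp_rot: [90.0, 89.9, 179.3]
ft_force: [-2.2, 2.6, 6.6]
finger_gap: 8.5
```

```bash
cat > tr.py <<'E'
from h import *
import sys
tag=sys.argv[1]
# tray outline: rim top (z 8-15) edges
for n in ['top','scene','wrist']:
    p,d,c=snap(n,f't{tag}_{n}.png'); P=cloud(d,c); print(n)
    bl=[o for o in blobs(P,p,18,36,xr=(440,720),yr=(-200,300),amin=40 if n!='wrist' else 400)]
    for o in bl: print([round(float(x),1) for x in o[:7]],o[7],o[8])
go(566.5,200,28,89.35)
E
python3 tr.py 1
```

```text
top
[592.8, 63.6, 34.2, 44.5, 28.3, 88.0, 184.0] [112. 111. 116.] [250. 202.]
[590.5, -16.7, 33.9, 44.7, 28.4, 88.1, 182.0] [109. 107. 110.] [279. 202.]
[535.2, 65.0, 33.8, 43.8, 25.7, 88.6, 173.0] [107. 106. 111.] [250. 223.]
[530.1, -15.6, 33.8, 41.6, 25.6, 88.5, 168.0] [103. 102. 105.] [279. 224.]
scene
[464.5, -152.6, 34.4, 42.7, 13.1, -12.7, 59.0] [57. 50. 45.] [216. 156.]
[529.2, -16.6, 32.5, 44.9, 32.0, 86.2, 187.0] [102.  98.  92.] [245. 192.]
[675.2, -165.0, 34.2, 61.3, 29.1, -44.6, 90.0] [60. 54. 51.] [169. 205.]
[589.8, -17.9, 32.0, 46.6, 29.7, 87.3, 192.0] [101.  97.  92.] [233. 208.]
[534.9, 62.6, 32.4, 46.7, 32.0, 86.3, 199.0] [101.  98.  95.] [270. 206.]
[592.2, 63.2, 32.3, 47.5, 32.2, 89.0, 208.0] [104. 102.  98.] [258. 222.]
wrist
[533.3, 81.0, 31.2, 28.4, 10.3, -1.8, 1638.0] [56. 55. 54.] [ 13. 189.]
[591.1, 74.1, 32.0, 29.5, 24.9, -1.3, 2979.0] [67. 66. 64.] [ 24. 291.]
jaw 89.3 shift cm [ 0.1  -0.07 -0.04] dist 1 rot [-0.04 -0.   -0.07] q6~ -75.0
jaw 269.4 shift cm [ 0.1  -0.07 -0.04] dist 1 rot [ 1.7996e+02 -1.0000e-01  0.0000e+00] q6~ 105.0
tcp [565.8 200.4  29. ] jawyaw 89.3 gap 8.6 F [-3.1  3.9  5.7] t 18.45
```

View pics/t1_top.png

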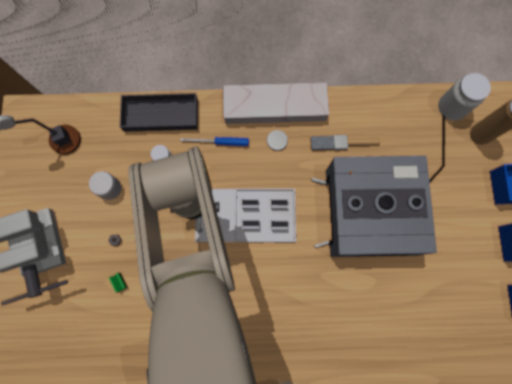

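View pics/t1_scene.png

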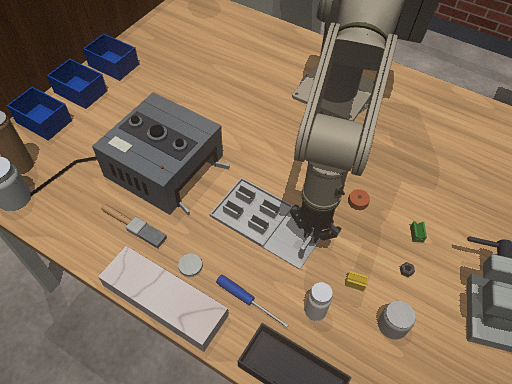

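```bash
cat > edge.py <<'E'
from h import *
import sys
def edges(fn,n,us,rows,z=12):
    p=cv2.imread(fn); c=r.calibration(n); s=cv2.cvtColor(p,cv2.COLOR_BGR2HSV)[...,1].astype(float)
    A=[];B=[]
    for u in us:
        col=cv2.GaussianBlur(s,(3,3),0)[:,u]; g=np.diff(col)
        def sub(a,b,sign):
            w=np.clip(sign*g[a:b],0,None); k=w.argmax()+a; q=np.arange(max(k-2,a),min(k+3,b)); ww=np.clip(sign*g[q],0,None); return (q*ww).sum()/ww.sum()+.5
        A.append(ray(c,u,sub(*rows[0],-1),z)[:2]); B.append(ray(c,u,sub(*rows[1],1),z)[:2])
    for X in (np.array(A),np.array(B)):
        f=np.polyfit(X[:,1],X[:,0],1); print('x at y0=%.1f slope %.4f res %.2f'%(f[1],f[0],np.std(X[:,0]-np.polyval(f,X[:,1]))))
    return np.array(A),np.array(B)
if __name__=='__main__':
    edges('pics/t1_top.png','top',range(238,293,3),((183,196),(234,250)))
E
python3 edge.py
```

```text
x at y0=635.2 slope 0.0294 res 0.03
x at y0=481.8 slope 0.0352 res 0.33
```

Run:
```python
from edge import *
edges('pics/top0.png','top',range(226,280,3),((198,215),(254,270)))
P=None
z=np.load('/tmp/top0.npz');c=r.calibration('top')
# demag top edges: use gray gradient
s=cv2.cvtColor(z['p'],cv2.COLOR_RGB2HSV)[...,1].astype(float)
X=[]
for u in range(345,425,4):
    g=np.diff(cv2.GaussianBlur(s,(3,3),0)[148:166,u]); w=np.clip(-g,0,None);k=w.argmax();q=np.arange(max(k-2,0),min(k+3,len(w)));v=(q*w[q]).sum()/w[q].sum()+148.5
    X.append(ray(c,u,v,130)[:2])
X=np.array(X);f=np.polyfit(X[:,1],X[:,0],1);print('demag far edge',f,np.std(X[:,0]-np.polyval(f,X[:,1])))
```

```text
x at y0=596.2 slope -0.0752 res 0.29
x at y0=442.9 slope -0.0769 res 0.17
demag far edge [1.32441473e-02 6.88967524e+02] 0.23173879492956592
```

Request:
{"api": "servo_tool", "payload": {"commands": [[[235, 0, 0, -0.2, -0.2, 0, 0], [235, 0, 0, -0.7, -0.5, 0, 0], [235, 0, -0.1, -1.4, -0.8, 0, 0], [235, 0, -0.1, -2.1, -1, 0, 0], [235, 0, -0.1, -2.8, -1.2, 0, 0], [235, 0, -0.1, -3.3, -1.2, 0, 0], [235, 0, -0.1, -3.5, -1.2, 0, 0], [235, 0, -0.1, -3.5, -1.2, 0, 0]]]}}

```text
time: 19.25
tool_pos: [566.9, 165.2, 29.0]
tcp_rot: [158.1, 90.0, -111.4]
ft_force: [-0.3, 3.7, 5.3]
finger_gap: 8.6
```

Run:
```python
from edge import *
snap('top','t2_top.png')
A,B=edges('pics/t2_top.png','top',range(248,305,3),((183,196),(234,250)))
go(566,165,28,90.5)
```

```text
x at y0=643.6 slope 0.0027 res 0.26
x at y0=491.1 slope -0.0066 res 0.36
jaw 90.5 shift cm [ 0.1   0.09 -0.02] dist 1 rot [ 0.06 -0.03 -0.  ] q6~ -79.0
jaw 270.5 shift cm [ 0.1   0.09 -0.02] dist 1 rot [-1.7994e+02  1.0000e-02 -5.0000e-02] q6~ -259.0
tcp [566.9 165.2  29. ] jawyaw 90.6 gap 8.2 F [-0.   4.5  4.7] t 19.3
```

View pics/t2_top.png

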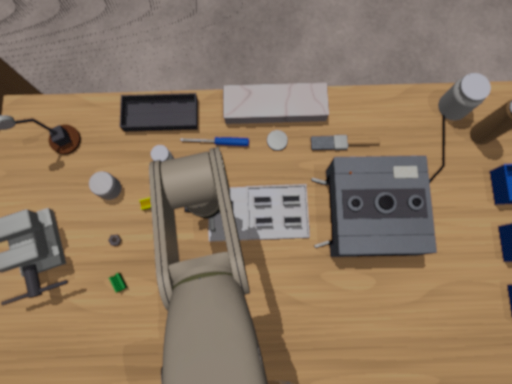

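Request:
{"api": "servo_tool", "payload": {"commands": [[[235, 0, 0.04, -0.2, 0.2, 0, 0], [235, 0, 0.08, -0.8, 0.4, 0, 0], [235, 0, 0.1, -1.6, 0.6, 0, 0], [235, 0, 0.13, -2.4, 0.6, 0, 0], [235, 0, 0.14, -3, 0.6, 0, 0], [235, 0, 0.15, -3.2, 0.6, 0, 0], [235, 0, 0.15, -3.2, 0.6, 0, 0]]]}}

```text
time: 20.0
tool_pos: [565.7, 133.0, 29.0]
tcp_rot: [171.0, 90.0, -99.0]
ft_force: [-0.1, 3.8, 5.2]
finger_gap: 8.8
```

Run:
```python
from edge import *
snap('top','t3_top.png')
A,B=edges('pics/t3_top.png','top',range(258,313,3),((183,196),(234,250)))
go(565.2,100,28,89.9)
im=cv2.imread('pics/t3_top.png')[170:270,230:350]
cv2.imwrite('pics/t3c.png',cv2.resize(im,None,fx=5,fy=5,interpolation=cv2.INTER_CUBIC))
```

```text
x at y0=641.5 slope 0.0038 res 0.29
x at y0=488.8 slope 0.0037 res 0.27
jaw 89.9 shift cm [ 0.1   0.05 -3.3 ] dist 33 rot [ 0.06 -0.05 -0.01] q6~ -82.0
jaw 269.9 shift cm [ 0.1   0.05 -3.3 ] dist 33 rot [-1.7994e+02  1.0000e-02 -7.0000e-02] q6~ -262.0
tcp [565.7 133.   29. ] jawyaw 90.0 gap 8.3 F [0.1 3.6 5.5] t 20.05
```

View pics/t3c.png

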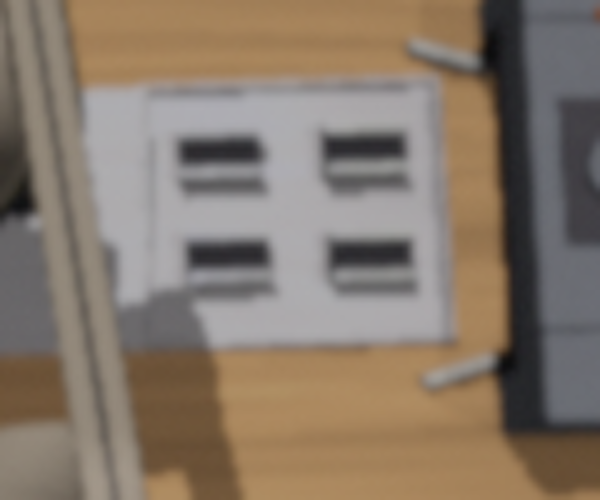

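Request:
{"api": "servo_tool", "payload": {"commands": [[[235, 0, 0, -0.2, 0.2, 0, 0], [235, 0, 0, -0.7, 0.4, 0, 0], [235, 0, 0.02, -1.4, 0.5, 0, 0], [235, 0, 0.04, -2.1, 0.5, 0, 0], [235, 0, 0.05, -2.8, 0.5, 0, 0], [235, 0, 0.05, -3.2, 0.5, 0, 0], [235, 0, 0.05, -3.2, 0.5, 0, 0]]]}}

```text
time: 20.75
tool_pos: [565.2, 100.8, 29.0]
tcp_rot: [164.2, 89.9, -106.3]
ft_force: [0.4, 3.2, 5.4]
finger_gap: 8.6
```

Run:
```python
from edge import *
snap('top','t4_top.png')
A,B=edges('pics/t4_top.png','top',range(270,315,3),((183,196),(234,250)))
go(564,40,28,89.4)
print(r.sense()['wrist_torque'])
im=cv2.imread('pics/t4_top.png')[170:270,230:350]
cv2.imwrite('pics/t4c.png',cv2.resize(im,None,fx=5,fy=5,interpolation=cv2.INTER_CUBIC))
```

```text
x at y0=639.9 slope 0.0065 res 0.40
x at y0=487.9 slope 0.0237 res 0.44
jaw 89.4 shift cm [ 0.11  0.06 -6.08] dist 61 rot [ 0.05 -0.06 -0.01] q6~ -84.0
jaw 269.4 shift cm [ 0.11  0.06 -6.08] dist 61 rot [-1.7995e+02  2.0000e-02 -1.0000e-01] q6~ -264.0
tcp [565.2 100.8  29. ] jawyaw 89.5 gap 8.5 F [-0.2  2.9  5.9] t 20.8
[ 0.41156672 -0.06262917 -0.00400032]
```

View pics/t4c.png

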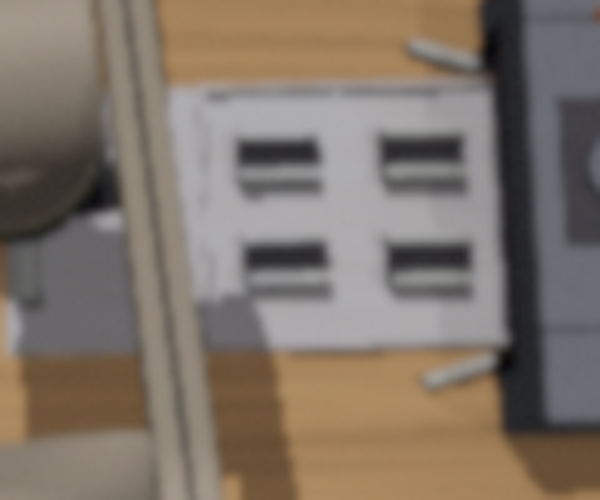

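Request:
{"api": "servo_tool", "payload": {"commands": [[[235, 0, 0, -0.2, 0, 0, 0], [235, 0, 0, -0.7, 0, 0, 0], [235, 0, 0, -1.4, 0, 0, 0], [235, 0, 0, -2.1, 0, 0, 0], [235, 0, 0, -2.8, 0, 0, 0], [235, 0, 0, -3.3, 0, 0, 0], [235, 0, 0, -3.5, 0, 0, 0]]]}}

```text
time: 21.5
tool_pos: [564.7, 66.3, 29.0]
tcp_rot: [120.2, 90.0, -150.3]
ft_force: [0.9, 8.0, 5.3]
finger_gap: 8.4
```

Run:
```python
from edge import *
snap('scene','t5_scene.png')
go(564,40,28,89.4)
print(r.sense()['wrist_torque'])
im=cv2.imread('pics/t5_scene.png')[120:260,150:330]
cv2.imwrite('pics/t5c.png',cv2.resize(im,None,fx=4,fy=4,interpolation=cv2.INTER_CUBIC))
```

```text
jaw 89.4 shift cm [ 0.1   0.05 -2.61] dist 26 rot [ 0.06 -0.03 -0.02] q6~ -88.0
jaw 269.4 shift cm [ 0.1   0.05 -2.61] dist 26 rot [-1.7994e+02  4.0000e-02 -4.0000e-02] q6~ -268.0
tcp [564.7  66.1  29. ] jawyaw 89.5 gap 8.9 F [-1.4  4.3  5.7] t 21.55
[0.81282838 0.02041296 0.01382726]
```

View pics/t5c.png

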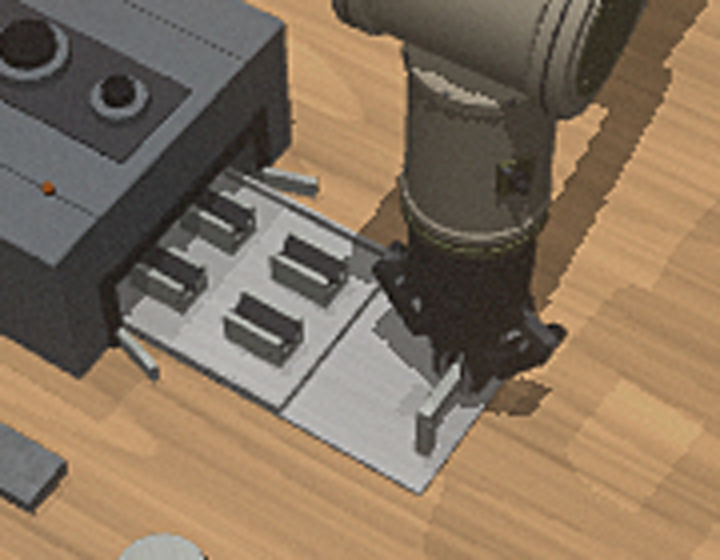

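Request:
{"api": "servo_tool", "payload": {"commands": [[[235, 0, 0, -0.3, 0, 0, 0], [235, 0, 0, -1, 0, 0, 0], [235, 0, 0, -2, 0, 0, 0], [235, 0, 0, -3, 0, 0, 0], [235, 0, 0, -4, 0, 0, 0], [235, 0, 0, -4.7, 0, 0, 0], [235, 0, 0, -5.1, 0, 0, 0], [235, 0, 0, -5.1, 0, 0, 0]]]}}

```text
time: 22.35
tool_pos: [564.2, 14.6, 29.0]
tcp_rot: [152.9, 89.9, -117.6]
ft_force: [-0.6, 2.3, 5.0]
finger_gap: 8.6
```

Request:
{"api": "servo_tool", "payload": {"commands": [[[235, 0, 0, -0.3, 0, 0, 0], [235, 0, 0, -1, 0, 0, 0], [235, 0, 0, -2, 0, 0, 0], [235, 0, 0, -3, 0, 0, 0], [235, 0, 0, -4, 0, 0, 0], [235, 0, 0, -4.7, 0, 0, 0], [235, 0, 0, -5.2, 0, 0, 0], [235, 0, 0, -5.2, 0, 0, 0]]]}}

```text
time: 23.15
tool_pos: [563.6, -37.5, 29.0]
tcp_rot: [144.8, 89.9, -125.7]
ft_force: [0.6, 1.7, 4.4]
finger_gap: 8.3
```

Run:
```python
from edge import *
go(563.4,-55,28,89.35)
print(r.sense()['wrist_torque'])
```

```text
jaw 89.3 shift cm [ 0.1   0.   -1.75] dist 17 rot [ 0.09 -0.08 -0.05] q6~ -98.0
jaw 269.4 shift cm [ 0.1   0.   -1.75] dist 17 rot [-1.7991e+02  8.0000e-02 -1.2000e-01] q6~ -278.0
tcp [563.6 -37.5  29. ] jawyaw 89.4 gap 8.3 F [0.6 1.7 4.4] t 23.15
[0.38995131 0.02400174 0.006459  ]
```

Now creep in.

Request:
{"api": "servo_tool", "payload": {"commands": [[[235, 0, 0, -0.2, 0, 0, 0], [235, 0, 0, -0.5, 0, 0, 0], [235, 0, 0, -0.8, 0, 0, 0], [235, 0, 0, -1.1, 0, 0, 0], [235, 0, 0, -1.4, 0, 0, 0], [235, 0, 0, -1.6, 0, 0, 0], [235, 0, 0, -1.7, 0, 0, 0]]]}}

```text
time: 23.85
tool_pos: [563.4, -53.5, 29.0]
tcp_rot: [100.0, 89.9, -170.5]
ft_force: [0.1, 8.1, 6.3]
finger_gap: 8.9
```

Request:
{"api": "servo_tool", "payload": {"commands": [[[235, 0, 0, -0.1, 0, 0, 0], [235, 0, 0, -0.2, 0, 0, 0], [235, 0, 0, -0.3, 0, 0, 0]]]}}

```text
time: 24.15
tool_pos: [563.4, -56.3, 29.0]
tcp_rot: [98.2, 89.9, -172.4]
ft_force: [0.1, 8.1, 5.8]
finger_gap: 8.5
```

Request:
{"api": "servo_tool", "payload": {"commands": [[[235, 0, 0, -0.1, 0, 0, 0], [235, 0, 0, -0.2, 0, 0, 0]]]}}

```text
time: 24.35
tool_pos: [563.4, -58.3, 29.0]
tcp_rot: [97.3, 89.9, -173.2]
ft_force: [-0.3, 7.8, 6.7]
finger_gap: 8.8
```

Request:
{"api": "servo_tool", "payload": {"commands": [[[235, 0, 0, -0.1, 0, 0, 0], [235, 0, 0, -0.2, 0, 0, 0]]]}}

```text
time: 24.55
tool_pos: [563.3, -60.3, 29.0]
tcp_rot: [97.7, 89.9, -172.8]
ft_force: [-0.2, 8.7, 6.4]
finger_gap: 8.7
```

Request:
{"api": "servo_tool", "payload": {"commands": [[[235, 0, 0, -0.1, 0, 0, 0], [235, 0, 0, -0.2, 0, 0, 0], [235, 0, 0, -0.2, 0, 0, 0]]]}}

```text
time: 24.85
tool_pos: [563.4, -60.9, 29.0]
tcp_rot: [26.9, 89.9, 116.4]
ft_force: [0.1, 14.5, 7.3]
finger_gap: 8.6
```

Run:
```python
from edge import *
snap('scene','t6_scene.png');snap('top','t6_top.png')
im=cv2.imread('pics/t6_scene.png')[100:240,130:310]
cv2.imwrite('pics/t6c.png',cv2.resize(im,None,fx=4,fy=4,interpolation=cv2.INTER_CUBIC))
go(563.4,-65,28,89.35)
```

```text
jaw 89.3 shift cm [ 0.1  -0.01 -0.42] dist 4 rot [ 0.14  0.11 -0.06] q6~ -101.0
jaw 269.4 shift cm [ 0.1  -0.01 -0.42] dist 4 rot [-1.7986e+02  1.0000e-01  1.7000e-01] q6~ -281.0
tcp [563.3 -60.8  29. ] jawyaw 89.5 gap 8.6 F [ 0.8 14.4  7.5] t 24.95
```

View pics/t6c.png

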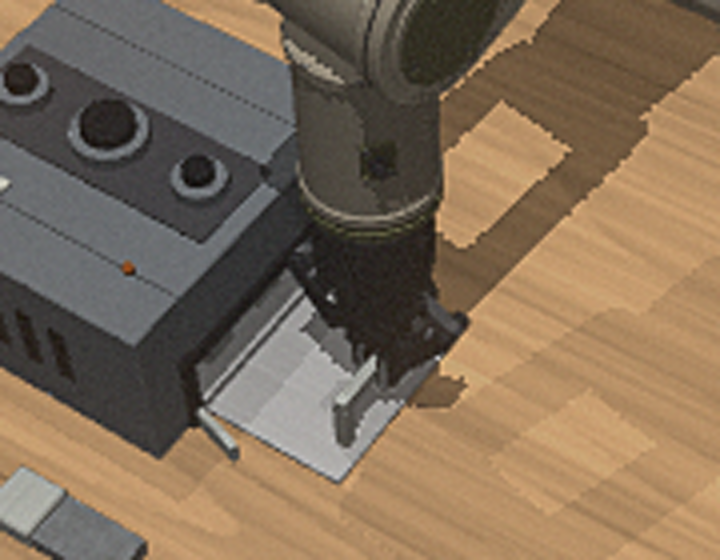

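Request:
{"api": "servo_tool", "payload": {"commands": [[[235, 0, 0, -0.1, 0, 0, 0], [235, 0, 0, -0.15, 0, 0, 0], [235, 0, 0, -0.15, 0, 0, 0]]]}}

```text
time: 25.25
tool_pos: [563.4, -60.9, 29.0]
tcp_rot: [14.4, 89.8, 104.0]
ft_force: [0.7, 21.2, 7.8]
finger_gap: 8.3
```

Run:
```python
from edge import *
go(563.4,-61,90,89.35)
```

```text
jaw 89.3 shift cm [-6.1   0.01  0.02] dist 61 rot [ 0.16  0.23 -0.06] q6~ -101.0
jaw 269.4 shift cm [-6.1   0.01  0.02] dist 61 rot [-1.7984e+02  9.0000e-02  3.6000e-01] q6~ -281.0
tcp [563.4 -60.9  29. ] jawyaw 89.5 gap 8.3 F [ 0.7 21.2  7.8] t 25.25
```

Request:
{"api": "servo_tool", "payload": {"commands": [[[235, 0, 0, 0.15, 0, 0, 0], [150, 0, 0, 0.15, 0, 0, 0], [100, 0, 0, 0.15, 0, 0, 0], [100, 0, 0, 0.15, 0, 0, 0], [100, 0, 0, 0.2, 0, 0, 0], [100, 0, 0, 0.2, 0, 0, 0]]]}}

```text
time: 25.85
tool_pos: [562.6, -63.2, 28.2]
tcp_rot: [126.3, 89.8, -144.3]
ft_force: [-0.0, -0.4, -0.1]
finger_gap: 52.2
```

Run:
```python
from edge import *
go(562.5,-199,200,89.35)
```

```text
jaw 89.3 shift cm [-17.16  -0.08 -13.61] dist 219 rot [ 0.09 -0.09 -0.13] q6~ -101.0
jaw 269.4 shift cm [-17.16  -0.08 -13.61] dist 219 rot [-1.7991e+02  2.0000e-01 -1.5000e-01] q6~ -281.0
tcp [562.6 -63.2  28.2] jawyaw 89.4 gap 52.2 F [-0.  -0.4 -0.1] t 25.85
```

Request:
{"api": "servo_tool", "payload": {"commands": [[[100, -4, 0, 0, 0, 0, 0], [100, -9, 0, 0, 0, 0, 0], [100, -14, 0, 0, 0, 0, 0], [100, -17, 0, 0, 0, 0, 0], [255, -17.2, 0, 0, 0, 0, 0], [255, -17.2, 0, 0, 0, 0, 0], [255, -17.2, 0, 0, 0, 0, 0], [255, -17.2, 0, 0, 0, 0, 0]]]}}

```text
time: 26.65
tool_pos: [561.9, -62.5, 198.1]
tcp_rot: [98.9, 89.7, -171.6]
ft_force: [-0.5, -0.1, -0.6]
finger_gap: -0.0
```

Run:
```python
from edge import *
p,d,c=snap('wrist','t7_wrist.png'); P=cloud(d,c)
m=(P[...,2]>43)&(P[...,2]<60)&(P[...,0]>480)&(P[...,0]<650)&(P[...,1]>-120)&(P[...,1]<0)
print('handle',cv2.minAreaRect(P[m][:,:2].astype(np.float32)),m.sum())
p,d,c=snap('scene','t7_scene.png'); P=cloud(d,c)
m=(P[...,2]>43)&(P[...,2]<60)&(P[...,0]>480)&(P[...,0]<650)&(P[...,1]>-120)&(P[...,1]<0)
print('handle',cv2.minAreaRect(P[m][:,:2].astype(np.float32)),m.sum())
im=cv2.imread('pics/t7_scene.png')[80:240,80:310]
cv2.imwrite('pics/t7c.png',cv2.resize(im,None,fx=3.4,fy=3.4,interpolation=cv2.INTER_CUBIC))
go(562.5,-199,175,89.35)
```

```text
handle ((561.4827880859375, -59.670257568359375), (8.955069541931152, 98.8875503540039), 89.37084197998047) 1025
handle ((563.63427734375, -58.643672943115234), (102.19828796386719, 13.65162181854248), 0.5904166102409363) 155
jaw 89.3 shift cm [  2.37  -0.17 -13.65] dist 139 rot [ 0.11 -0.06 -0.27] q6~ -101.0
jaw 269.4 shift cm [  2.37  -0.17 -13.65] dist 139 rot [-1.7989e+02  4.3000e-01 -9.0000e-02] q6~ -281.0
tcp [562.2 -62.5 198.6] jawyaw 89.5 gap 0.2 F [ 1.1 -0.1 -0.6] t 26.75
```

View pics/t7c.png

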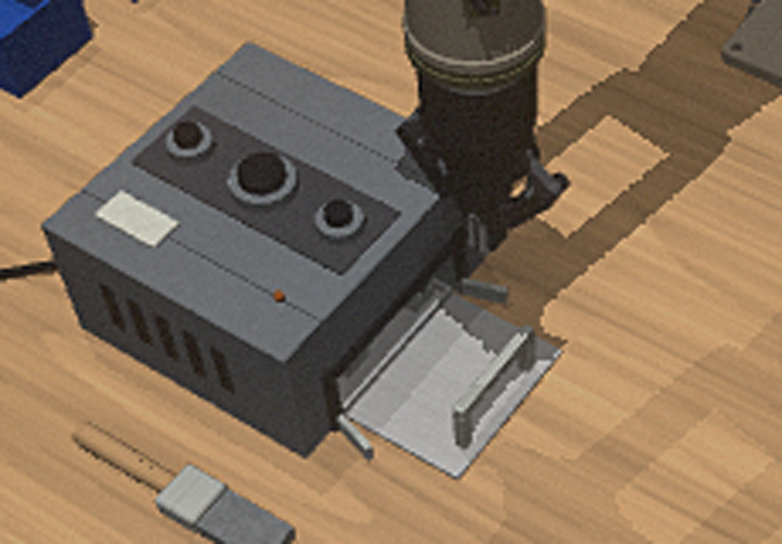

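View pics/t7_wrist.png

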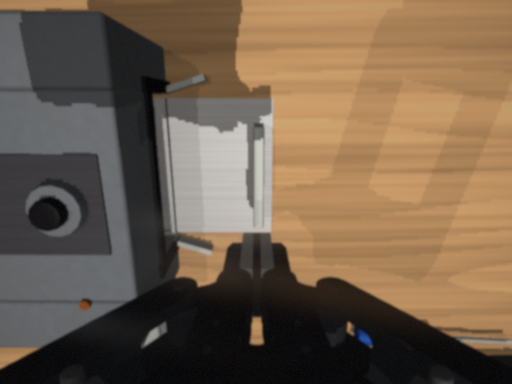

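Request:
{"api": "servo_tool", "payload": {"commands": [[[255, 0, -0.1, -3, 0, 0, 0], [255, 0, -0.1, -7.5, 0, 0, 0], [255, 0.5, -0.1, -11.5, 0, 0, 0], [255, 2, -0.1, -13.7, 0, 0, 0], [255, 2.4, -0.1, -13.7, 0, 0, 0], [255, 2.4, -0.1, -13.7, 0, 0, 0]]]}}

```text
time: 27.35
tool_pos: [561.7, -199.3, 174.6]
tcp_rot: [86.6, 89.7, 176.0]
ft_force: [-0.3, 0.6, -0.3]
finger_gap: 0.1
```

Run:
```python
from edge import *
p,d,c=snap('wrist','k1_wrist.png'); P=cloud(d,c)
m=(P[...,2]>140)&(P[...,2]<165)&(P[...,1]<-140)
mm=m.astype(np.uint8);k,l,s,ct=cv2.connectedComponentsWithStats(mm)
for i in range(1,k):
    if s[i,4]>150: print(P[l==i].mean(0).round(1),s[i,4],ct[i].round(),np.percentile(P[l==i][:,2],[10,50,90]).round(1))
go(562,-199.5,148,89.35)
```

```text
[ 556.8 -271.5  148.4] 5734 [131. 220.] [142.4 151.6 153.5]
[ 558.6 -340.7  145.1] 1928 [ 17. 222.] [141.8 143.3 152.3]
[ 556.  -199.9  146. ] 2262 [254. 216.] [142.1 143.4 153.1]
jaw 89.3 shift cm [ 2.76  0.02 -0.06] dist 28 rot [ 0.1  -0.02 -0.21] q6~ -114.0
jaw 269.4 shift cm [ 2.76  0.02 -0.06] dist 28 rot [-1.799e+02  3.300e-01 -2.000e-02] q6~ -294.0
tcp [ 562.3 -198.9  175.6] jawyaw 89.5 gap 0.0 F [-0.6 -0.8  0.2] t 27.4
```

View pics/k1_wrist.png

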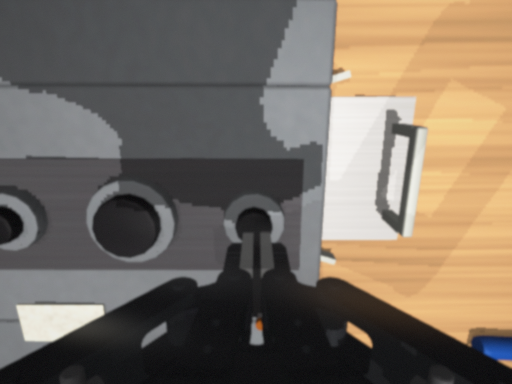

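Request:
{"api": "servo_tool", "payload": {"commands": [[[255, 1, 0, -0.05, 0, 0, 0], [255, 1.9, 0, -0.05, 0, 0, 0], [255, 2.1, 0, -0.05, 0, 0, 0], [255, 2.1, 0, -0.05, 0, 0, 0]]]}}

```text
time: 27.8
tool_pos: [562.3, -199.4, 154.7]
tcp_rot: [105.2, 89.8, -165.3]
ft_force: [-0.7, -0.4, 0.3]
finger_gap: 0.2
```

Request:
{"api": "servo_tool", "payload": {"commands": [[[255, 0.2, 0, 0, 0, 0, 0], [255, 0.4, 0, 0, 0, 0, 0], [255, 0.4, 0, 0, 0, 0, 0]]]}}

```text
time: 28.1
tool_pos: [563.0, -200.2, 151.7]
tcp_rot: [141.6, 89.9, -128.9]
ft_force: [0.2, -0.1, 1.5]
finger_gap: -0.3
```

Request:
{"api": "servo_tool", "payload": {"commands": [[[255, 0.2, 0, 0, 0, 0, 0], [255, 0.3, 0, 0, 0, 0, 0], [255, 0.3, 0, 0, 0, 0, 0]]]}}

```text
time: 28.4
tool_pos: [563.0, -200.3, 148.8]
tcp_rot: [146.3, 89.9, -124.2]
ft_force: [1.3, -0.5, 2.3]
finger_gap: 0.2
```

Request:
{"api": "servo_tool", "payload": {"commands": [[[255, 0.2, 0, 0, 0, 0, 0], [255, 0.2, 0, 0, 0, 0, 0]]]}}

```text
time: 28.6
tool_pos: [563.0, -200.3, 146.7]
tcp_rot: [145.2, 89.9, -125.4]
ft_force: [1.5, 0.1, 3.5]
finger_gap: 0.1
```

Request:
{"api": "servo_tool", "payload": {"commands": [[[255, 0.1, 0, 0, 0, 0, 0], [255, 0.2, 0, 0, 0, 0, 0], [255, 0.2, 0, 0, 0, 0, 0]]]}}

```text
time: 28.9
tool_pos: [563.1, -200.3, 146.0]
tcp_rot: [156.9, 89.9, -113.7]
ft_force: [-2.0, 1.9, 10.1]
finger_gap: -0.1
```

Request:
{"api": "servo_tool", "payload": {"commands": [[[255, -1, 0, 0, 0, 0, 0], [255, -3, 0, 0, 0, 0, 0], [255, -3, 0, -3, 0, 0, 0], [255, -3, 0, -7, 0, 0, 0], [255, -3, 0, -11.5, 0, 0, 0], [255, -3, 0, -15, 0, 0, 0], [255, -3, 0, -15, 0, 0, 0], [255, -3, 0, -15, 0, 0, 0]]]}}

```text
time: 29.7
tool_pos: [560.6, -350.8, 174.0]
tcp_rot: [96.3, 89.8, -174.4]
ft_force: [0.8, 0.5, 0.1]
finger_gap: -0.4
```

Run:
```python
from edge import *
p,d,c=snap('wrist','k2_wrist.png')
go(560.8,-349.5,146,89.35)
```

```text
jaw 89.3 shift cm [2.81 0.   0.03] dist 28 rot [ 0.08 -0.02 -0.18] q6~ -126.0
jaw 269.4 shift cm [2.81 0.   0.03] dist 28 rot [-1.7992e+02  2.8000e-01 -3.0000e-02] q6~ -306.0
tcp [ 560.9 -349.8  174.1] jawyaw 89.4 gap -0.0 F [-0.4  0.7  0.1] t 29.75
```

View pics/k2_wrist.png

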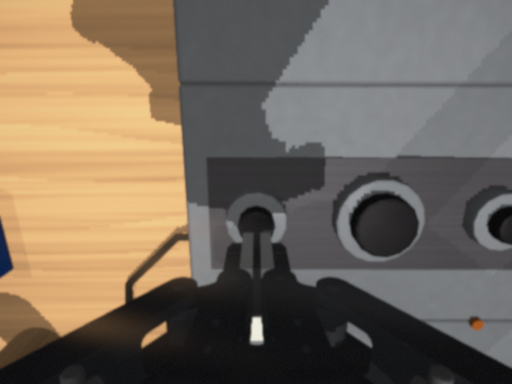

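Aligned over the far key. Press until it bottoms out.

Request:
{"api": "servo_tool", "payload": {"commands": [[[255, 1, 0, 0, 0, 0, 0], [255, 2, 0, 0, 0, 0, 0], [255, 2.3, 0, 0, 0, 0, 0], [255, 2.6, 0, 0, 0, 0, 0], [255, 2.75, 0, 0, 0, 0, 0], [255, 2.75, 0, 0, 0, 0, 0]]]}}

```text
time: 30.35
tool_pos: [561.5, -349.9, 147.5]
tcp_rot: [128.3, 89.9, -142.2]
ft_force: [-1.2, 1.6, 2.7]
finger_gap: 0.1
```

Request:
{"api": "servo_tool", "payload": {"commands": [[[255, 0.1, 0, 0, 0, 0, 0], [255, 0.2, 0, 0, 0, 0, 0], [255, 0.2, 0, 0, 0, 0, 0]]]}}

```text
time: 30.65
tool_pos: [561.7, -350.3, 146.1]
tcp_rot: [153.9, 89.9, -116.7]
ft_force: [-0.6, 3.0, 4.6]
finger_gap: 0.1
```

Request:
{"api": "servo_tool", "payload": {"commands": [[[255, 0.1, 0, 0, 0, 0, 0], [255, 0.1, 0, 0, 0, 0, 0]]]}}

```text
time: 30.85
tool_pos: [561.7, -350.3, 146.0]
tcp_rot: [161.7, 89.9, -108.9]
ft_force: [-3.0, 4.2, 11.1]
finger_gap: -0.1
```

Request:
{"api": "servo_tool", "payload": {"commands": [[[255, -1, 0, 0, 0, 0, 0], [255, -3, 0, 0, 0, 0, 0], [255, -3, 0, 2, 0, 0, 0], [255, -3, 0, 5, 0, 0, 0], [255, -3, 0, 7.5, 0, 0, 0], [255, -3, 0, 7.5, 0, 0, 0], [255, -3, 0, 7.5, 0, 0, 0]]]}}

```text
time: 31.55
tool_pos: [562.2, -275.2, 174.4]
tcp_rot: [142.4, 89.8, -128.1]
ft_force: [1.0, -0.4, -0.9]
finger_gap: 0.2
```

Run:
```python
from edge import *
go(561.6,-274.5,146,89.35)
```

```text
jaw 89.3 shift cm [2.84 0.05 0.08] dist 28 rot [ 0.16 -0.13 -0.1 ] q6~ -120.0
jaw 269.4 shift cm [2.84 0.05 0.08] dist 28 rot [-1.7984e+02  1.6000e-01 -2.1000e-01] q6~ -300.0
tcp [ 562.2 -275.2  174.4] jawyaw 89.5 gap 0.2 F [ 1.  -0.4 -0.9] t 31.55
```

Request:
{"api": "servo_tool", "payload": {"commands": [[[255, 1, 0, 0, 0, 0, 0], [255, 2, 0, 0, 0, 0, 0], [255, 2.3, 0, 0, 0, 0, 0], [255, 2.6, 0, 0, 0, 0, 0], [255, 2.8, 0, 0, 0, 0, 0], [255, 2.8, 0, 0, 0, 0, 0]]]}}

```text
time: 32.15
tool_pos: [561.8, -275.6, 146.5]
tcp_rot: [130.4, 89.8, -140.1]
ft_force: [-2.5, -0.7, 4.2]
finger_gap: -0.2
```

Request:
{"api": "servo_tool", "payload": {"commands": [[[255, 0.1, 0, 0, 0, 0, 0], [255, 0.2, 0, 0, 0, 0, 0], [255, 0.2, 0, 0, 0, 0, 0]]]}}

```text
time: 32.45
tool_pos: [562.2, -275.6, 146.0]
tcp_rot: [156.9, 89.8, -113.7]
ft_force: [-5.9, 1.3, 11.7]
finger_gap: -0.3
```

Request:
{"api": "servo_tool", "payload": {"commands": [[[255, -2, 0, 0, 0, 0, 0], [255, -5, 0, 0, 0, 0, 0], [255, -5, 0, 3.5, 0, 0, 0], [255, -5, 0, 8, 0, 0, 0], [255, -5, 0, 12.5, 0, 0, 0], [120, -5, 0, 17, 0, 0, 0], [120, -5, 0, 20.5, 0, 0, 0], [120, -5, 0, 21.4, 0, 0, 0]]]}}

```text
time: 33.25
tool_pos: [564.2, -57.4, 193.8]
tcp_rot: [97.8, 89.9, -172.5]
ft_force: [-0.0, 0.1, -0.3]
finger_gap: 43.2
```

Request:
{"api": "servo_tool", "payload": {"commands": [[[120, 0, 0, 0, 0, 0, 0], [120, 0, 0, 0, 0, 0, 0], [120, 0, 0, 0, 0, 0, 0]]]}}

```text
time: 33.55
tool_pos: [564.2, -62.5, 193.8]
tcp_rot: [133.9, 89.8, -136.7]
ft_force: [0.3, 0.4, -0.1]
finger_gap: 45.1
```

Run:
```python
from edge import *
p,d,c=snap('wrist','t8_wrist.png'); P=cloud(d,c)
m=(P[...,2]>43)&(P[...,2]<60)&(P[...,0]>480)&(P[...,0]<650)&(P[...,1]>-120)&(P[...,1]<0)
print('handle',cv2.minAreaRect(P[m][:,:2].astype(np.float32)),m.sum())
go(562.8,-60.5,28.2,89.35)
```

```text
handle ((561.470703125, -59.57870864868164), (9.418548583984375, 99.12312316894531), 89.22109985351562) 1092
jaw 89.3 shift cm [16.56  0.1   0.23] dist 166 rot [ 0.01 -0.1  -0.11] q6~ -101.0
jaw 269.4 shift cm [16.56  0.1   0.23] dist 166 rot [-1.7999e+02  1.8000e-01 -1.6000e-01] q6~ -281.0
tcp [564.1 -62.6 193.8] jawyaw 89.4 gap 45.0 F [-0.8  0.4 -0.4] t 33.6
```

Request:
{"api": "servo_tool", "payload": {"commands": [[[120, 4, 0.1, 0.2, 0, 0, 0], [120, 8, 0.1, 0.25, 0, 0, 0], [120, 12.5, 0.1, 0.25, 0, 0, 0], [120, 16, 0.1, 0.25, 0, 0, 0], [120, 16.5, 0.1, 0.25, 0, 0, 0], [120, 16.5, 0.1, 0.25, 0, 0, 0]]]}}

```text
time: 34.2
tool_pos: [561.9, -59.5, 28.1]
tcp_rot: [104.4, 89.7, -166.2]
ft_force: [-1.2, -0.3, 0.4]
finger_gap: 45.2
```

Request:
{"api": "servo_tool", "payload": {"commands": [[[235, 0, 0, 0, 0, 0, 0], [235, 0, 0, 0, 0, 0, 0], [235, 0, 0, 0, 0, 0, 0], [235, 0, 0, 0, 0, 0, 0], [235, 0, 0, 0, 0, 0, 0], [235, 0, 0, 0, 0, 0, 0]]], "force": 80}}

```text
time: 34.8
tool_pos: [565.1, -59.7, 31.9]
tcp_rot: [-137.0, 89.8, -47.6]
ft_force: [-1.2, -2.8, 5.8]
finger_gap: 8.2
```

Request:
{"api": "servo_tool", "payload": {"commands": [[[235, 0, 0, 0.2, 0, 0, 0], [235, 0, 0, 0.7, 0, 0, 0], [235, 0, 0, 1.5, 0, 0, 0], [235, 0, 0, 2.5, 0, 0, 0], [235, 0, 0, 3.5, 0, 0, 0], [235, 0, 0, 4.5, 0, 0, 0], [235, 0, 0, 5.3, 0, 0, 0], [235, 0, 0, 5.7, 0, 0, 0]]]}}

```text
time: 35.6
tool_pos: [565.9, -2.9, 31.9]
tcp_rot: [-139.6, 89.7, -50.1]
ft_force: [0.4, -8.1, 5.6]
finger_gap: 8.3
```

Run:
```python
from edge import *
snap('scene','t9_scene.png')
im=cv2.imread('pics/t9_scene.png')[80:240,80:310]
cv2.imwrite('pics/t9c.png',cv2.resize(im,None,fx=3.4,fy=3.4,interpolation=cv2.INTER_CUBIC))
go(564.5,50,29,89.35)
print(r.sense()['wrist_torque'])
```

```text
jaw 89.3 shift cm [0.27 0.19 5.24] dist 53 rot [ 0.14 -0.21  0.2 ] q6~ -95.0
jaw 269.4 shift cm [0.27 0.19 5.24] dist 53 rot [-179.86   -0.31   -0.32] q6~ -275.0
tcp [565.9  -2.4  31.9] jawyaw 89.5 gap 8.7 F [-0.9 -3.5  6.6] t 35.65
[-0.62230921  0.09097292 -0.02495877]
```

View pics/t9c.png

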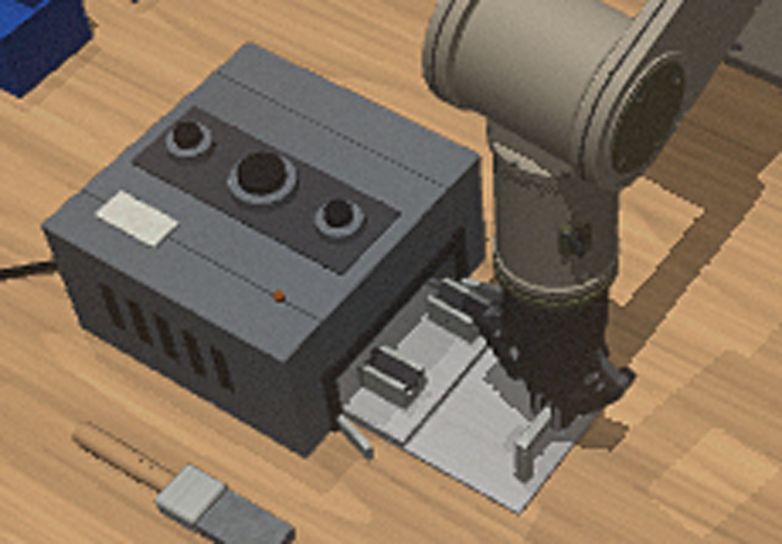

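Request:
{"api": "servo_tool", "payload": {"commands": [[[235, 0, 0, 0.3, 0, 0, 0], [235, 0, 0, 1, 0, 0, 0], [235, 0, 0, 2, 0, 0, 0], [235, 0, 0, 3, 0, 0, 0], [235, 0, 0, 4, 0, 0, 0], [235, 0, 0, 5, 0, 0, 0], [235, 0, 0, 6, 0, 0, 0], [235, 0, 0, 6.5, 0, 0, 0]]]}}

```text
time: 36.45
tool_pos: [566.6, 62.3, 31.9]
tcp_rot: [-134.4, 89.7, -44.9]
ft_force: [-0.9, -8.4, 7.8]
finger_gap: 8.4
```

Request:
{"api": "servo_tool", "payload": {"commands": [[[235, 0, 0, 0.6, 0, 0, 0], [235, 0, 0, 1.5, 0, 0, 0], [235, 0, 0, 2.5, 0, 0, 0], [235, 0, 0, 3.5, 0, 0, 0], [235, 0, 0, 4.5, 0, 0, 0], [235, 0, 0, 5.5, 0, 0, 0], [235, 0, 0, 6.2, 0, 0, 0], [235, 0, 0, 6.5, 0, 0, 0]]]}}

```text
time: 37.25
tool_pos: [567.3, 127.4, 31.9]
tcp_rot: [-131.4, 89.7, -41.9]
ft_force: [-0.2, -9.3, 9.5]
finger_gap: 8.5
```

Request:
{"api": "servo_tool", "payload": {"commands": [[[235, 0, 0, 0.6, 0, 0, 0], [235, 0, 0, 1.5, 0, 0, 0], [235, 0, 0, 2.5, 0, 0, 0], [235, 0, 0, 3.5, 0, 0, 0], [235, 0, 0, 4.5, 0, 0, 0], [235, 0, 0, 5.3, 0, 0, 0], [235, 0, 0, 5.7, 0, 0, 0], [235, 0, 0, 5.7, 0, 0, 0]]]}}

```text
time: 38.05
tool_pos: [567.8, 185.1, 31.9]
tcp_rot: [-117.3, 89.8, -27.8]
ft_force: [-0.1, -4.1, 8.4]
finger_gap: 8.4
```

Run:
```python
from edge import *
snap('scene','t10_scene.png'); snap('top','t10_top.png')
go(564.5,180,29,89.35)
```

```text
jaw 89.3 shift cm [ 0.29  0.33 -0.51] dist 7 rot [ 0.12 -0.08  0.21] q6~ -76.0
jaw 269.4 shift cm [ 0.29  0.33 -0.51] dist 7 rot [-1.7988e+02 -3.2000e-01 -1.2000e-01] q6~ -256.0
tcp [567.8 185.1  31.9] jawyaw 89.5 gap 7.9 F [ 0.9 -3.5  7.8] t 38.15
```

View pics/t10_scene.png

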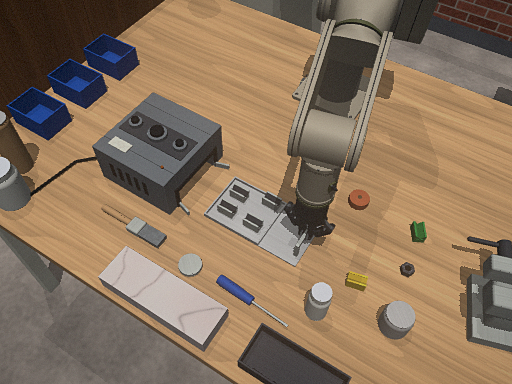

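View pics/t10_top.png

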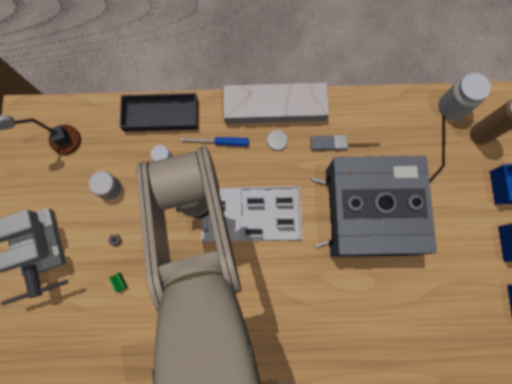

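Request:
{"api": "servo_tool", "payload": {"commands": [[[180, 0, 0, -0.05, 0, 0, 0], [120, 0, 0, -0.05, 0, 0, 0], [120, 0, 0, -0.05, 0, 0, 0], [120, 0, 0, -0.05, 0, 0, 0], [120, 0, 0, -0.05, 0, 0, 0], [120, 0, 0, -0.05, 0, 0, 0]]]}}

```text
time: 38.75
tool_pos: [565.0, 184.6, 28.4]
tcp_rot: [125.8, 89.8, -144.7]
ft_force: [0.5, -0.5, -0.3]
finger_gap: 45.4
```

Request:
{"api": "servo_tool", "payload": {"commands": [[[120, -1.5, 0, 0, 0, 0, 0], [120, -5, 0, 0, 0, 0, 0], [120, -9.5, 0, 0, 0, 0, 0], [120, -14, 0, 0, 0, 0, 0], [120, -18, 0, 0, 0, 0, 0], [120, -20, 2, 3, 0, 0, 0], [120, -20, 6, 6, 0, 0, 0], [120, -20, 10, 9, 0, 0, 0]]]}}

```text
time: 39.55
tool_pos: [466.2, 276.7, 231.2]
tcp_rot: [-79.1, 89.9, 10.3]
ft_force: [0.9, 0.8, 0.3]
finger_gap: 45.6
```

Request:
{"api": "servo_tool", "payload": {"commands": [[[120, 0, 4, 3, 0, 0, 0], [120, 0, 8, 6, 0, 0, 0], [120, 0, 12, 9, 0, 0, 0], [120, 0, 12, 10, 0, 0, 0], [120, 0, 12, 10, 0, 0, 0], [120, 0, 12, 10, 0, 0, 0]]]}}

```text
time: 40.15
tool_pos: [348.0, 376.6, 229.3]
tcp_rot: [148.5, 89.9, -122.0]
ft_force: [0.8, -0.0, 0.2]
finger_gap: 45.2
```

Run:
```python
from edge import *
for n in ['top','scene']:
    p,d,c=snap(n,f'f_{n}.png'); P=cloud(d,c); print(n)
    for o in blobs(P,p,14,34,xr=(370,800),yr=(-140,460),amin=40): print([round(float(x),1) for x in o[:7]],o[7],o[8])
    m=(P[...,2]>43)&(P[...,2]<60)&(P[...,0]>480)&(P[...,0]<650)&(P[...,1]>150)&(P[...,1]<220)
    if m.any(): print('handle',cv2.minAreaRect(P[m][:,:2].astype(np.float32)),np.median(P[m][:,2]))
s=r.sense(); print(s['tool_pos'],s['ft_force'],s['time'])
```

```text
top
[776.7, 125.7, 27.4, 121.5, 21.6, 87.7, 341.0] [ 60.  80. 124.] [226. 140.]
[766.2, -128.1, 20.7, 37.4, 23.2, 3.4, 105.0] [ 99.  99. 102.] [315. 142.]
[702.6, 286.5, 31.4, 46.1, 15.0, -49.6, 45.0] [81. 74. 69.] [170. 168.]
[640.2, 440.0, 32.3, 55.9, 14.9, -23.7, 62.0] [67. 60. 57.] [116. 190.]
[601.6, 348.7, 30.1, 46.7, 29.4, -74.7, 193.0] [145. 129.  11.] [148. 202.]
[595.7, -30.8, 32.8, 44.7, 28.1, 88.4, 174.0] [103. 102. 104.] [284. 200.]
[596.1, 49.7, 32.8, 44.4, 26.0, 88.4, 164.0] [ 98.  97. 101.] [255. 201.]
[536.4, -31.0, 32.8, 44.4, 27.7, 88.6, 169.0] [ 99.  98. 100.] [285. 221.]
[511.6, 57.5, 33.1, 43.9, 27.8, 89.0, 169.0] [100.  99. 104.] [253. 231.]
[501.8, 441.7, 19.5, 32.8, 27.7, 87.8, 103.0] [88. 76. 70.] [114. 239.]
[386.2, 425.7, 30.4, 44.9, 29.1, 28.8, 189.0] [32. 89. 40.] [117. 281.]
[386.1, 251.9, 28.8, 51.6, 31.5, 88.5, 203.0] [158.  91.  54.] [182. 280.]
handle ((565.3905029296875, 186.9376983642578), (9.027886390686035, 98.44866180419922), 89.51496887207031) 54.370659273684396
scene
[535.2, -32.3, 31.6, 46.0, 30.4, -89.6, 200.0] [95. 91. 86.] [239. 192.]
[50
[... 312 characters left out ...]
, 30.2, 31.6, 189.0] [57. 88. 45.] [419. 231.]
[765.6, -129.0, 19.0, 39.0, 22.4, 2.3, 108.0] [108. 109. 108.] [158. 238.]
[501.4, 441.0, 18.4, 34.0, 29.5, -24.7, 99.0] [75. 67. 62.] [408. 268.]
[601.0, 346.9, 28.0, 45.4, 30.9, -78.4, 252.0] [162. 140.  51.] [357. 279.]
[778.1, 112.2, 26.1, 99.5, 23.1, 87.0, 413.0] [ 61.  75. 130.] [235. 289.]
[735.8, 299.7, 30.7, 41.2, 11.1, -82.5, 68.0] [98. 94. 87.] [313. 314.]
[672.1, 440.8, 32.5, 43.2, 8.6, 42.3, 60.0] [77. 69. 63.] [382. 325.]
handle ((565.4188842773438, 186.78753662109375), (10.700931549072266, 100.76040649414062), 89.17533111572266) 52.711635404614526
[348.36486447 376.04204908 228.82827839] [ 0.13169139 -0.5420983  -0.37861372] 40.25
```

View pics/f_scene.png

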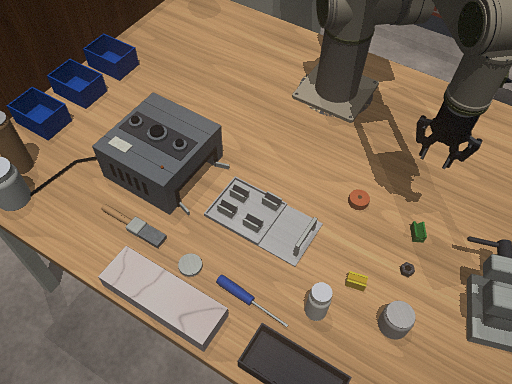

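View pics/f_top.png

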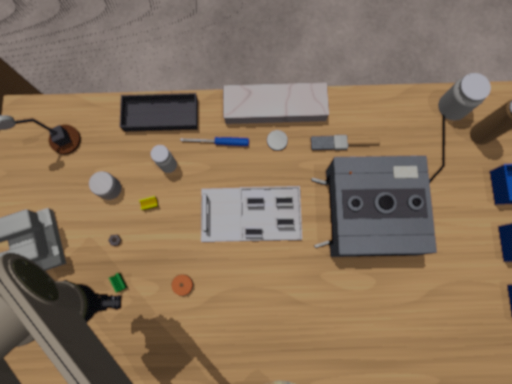

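Run:
```python
from edge import *
a=cv2.imread('pics/f_scene.png')[170:270,195:335]; cv2.imwrite('pics/fc.png',cv2.resize(a,None,fx=5,fy=5,interpolation=cv2.INTER_CUBIC))
```

```text
(no output)
```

View pics/fc.png

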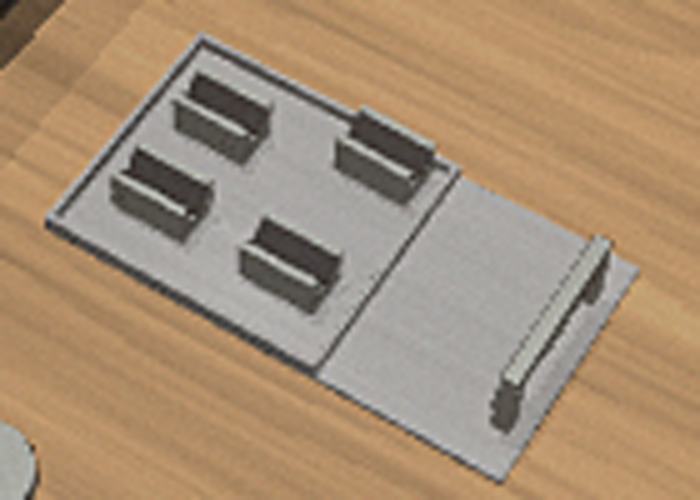

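```bash
python3 -c "
from h import *
print(r.hand_in())"
```

```text
the job is handed in; nothing more can be done
None
```

I found four V-blocks on the bench and laid all of them in the tray. I left the yellow and green look-alikes where they were. I then slid the tray in nose first, pressed the keys in the order asked, drew the tray back out and handed the job in at about 40 s.

- **Tray home:** it stopped moving against the stop while the push force rose to about 21 N. The handle had not moved when I checked it after the key presses.
- **Keys:** the mouth key, the deep key and the middle start key were each pressed until they bottomed out, at 10 to 12 N. I read this from tool height and force, because the key travel itself is not reported.
- **Final check:** the tray is fully out of the tunnel and past the guide lips, resting on the bench. All four blocks are flat on its floor, with their tops at about 32 mm. The bystanders looked unmoved in the last pictures.
- **Shifted block:** the block at the rear of the tray, on the side nearest the robot, ended about 24 mm sideways from where I placed it, probably the announced knock. It is still flat inside the rim with about 3 mm to spare, so I left it there.
- **Measurement differences:** camera readings differed from the tool position by 1 to 3 mm. The tray's heading also drifted about 1° in the grip, and I corrected it before it entered the tunnel.

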